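Stand a carton in the label holder and lock the cam-lever stop on it

TASK

Take the small carton out of the upright rack and stand it on one of its long narrow edges in the carton holder, with its label facing the open front, the side the red lever folds down to. Slide the stop rod up by its blue grip until the sprung pad presses the carton firmly against the end fence, then flip the red cam lever right over centre so that it locks the rod, and let go. Leave the other things on the bench where they are.

Things in the scene. Friction and masses are not known exactly. Their poses are not given: they have to be found in the camera images.
- jig: carton holder, fixed: plywood base 110 (x) x 325 (y) x 8 mm. Origin: middle of the base's underside, z up. End fence at its +y end, 70 mm high, inner face at y = +150 mm; black collar with the red cam lever at y = -125 mm. Its open front is -x. Low back rail: inner face at x = +32.5 mm, top 24 mm above the bench, y +20 to +150 mm. The carton stands on the bed (top of the base)
- bed (a point): point on the bed (top of the base of the holder) under the place of the carton's middle when it stands against the end fence: jig x = 0, y = +89 mm, z = 8 mm; axes as jig
- carton: the carton to hold: brown mailer carton with a white label, 85 (x) x 122 (y) x 50 (z) mm, loose, about 0.15 kg. Origin: centre of the face opposite the label; z points to the label face. At first it stands on an end in the rack, y upright. Only its 50 mm fits between fingers. At last: x upright (up or down), y along the jig's y (either way), z towards the jig's -x
- carton_center (a point): centre of the carton (half-way up). The bench about 0.42 m ahead of the robot and 0.09 m to its left is always free, to lay the carton down on and take it again
- carton_label (a point): centre of the carton's label face
- rack: upright slot rack of grey sheet, fixed; origin: middle of its underside, z up. End panels at y = +-51.5 mm, 8 mm thick, 112 mm high; lips at x = +-33 mm, 6 mm thick, 35 mm high; floor 6 mm. The carton in its slot reaches 128 mm above the bench, label to the rack's -x; its broad faces are free above the lips, to be gripped across x from above and lifted straight out
- stop_rod (a joint): travel of the stop rod (m): 0 drawn back, grows towards the fence (jig +y), up to 0.060. At 0 the pad's face stands 162 mm from the fence, so it meets a carton that lies against the fence at 0.040. While the lever is open a friction of about 6 N holds the rod where it is left; the closed lever clamps it against being pushed back
- stop_grip (a point): middle of the part to grip on the stop rod's blue upright grip, 100 mm above the bench: the grip is 16 mm thick (jig x), 22 mm long (jig y), free from 63 to 115 mm above the bench; it travels with the rod
- pad_face (a point): centre of the rubber face of the sprung pad at the head of the stop rod (44 mm wide, 50 mm high, centre 41 mm above the bench)
- stop_pad: rubber pad at the head of the stop rod, on a spring of 1.5 N per mm with 8 mm travel; origin at its middle
- cam_lever (a joint): angle of the red cam lever (rad): 0 (open) = standing up, leaning 0.3 to the jig's back (+x); it grows as the lever swings over the top and down to the front (-x); 2.0 = closed, on its stop, just below level. From 0.9 it resists, most near 1.2 (about 5 N at 60 mm from the pivot); at 1.8 it passes centre and snaps to 2.0 by itself; let go before that, it springs back
- lever_pivot (a point): pivot of the cam lever, 79 mm above the bench; the axis runs along jig y
- lever_end (a point): point on the red lever's middle line, 80 mm from the pivot, 8 mm short of its tip; the lever is 20 mm wide (jig y) and 9 mm thick, its tip 23 mm wide and 11 mm thick
- stapler: bystander, leave alone: red stapler, 135 x 34 x 51 mm; origin at the centre of its underside
- tape_measure: bystander, leave alone: yellow tape measure, 64 x 75 x 37 mm; origin at the centre of its underside
- other_carton: bystander, leave alone: flatter brown mailer carton lying flat, 102 x 142 x 46 mm; not the one to move; origin at the centre of its underside
- marker: bystander, leave alone: red-capped marker, 135 mm long, 16 mm thick; origin at the centre of its underside
Things that resemble listed ones, but are neither listed nor needed, are in the scene too. Leave any purple look-alike of the carton alone.

How it is judged:
By the outcome, as a careful person would: the job done as asked, in the order asked, and still so for the second after the job is handed in, with the robot touching nothing.
It also fails if it takes over 67 s, if anything falls off the work surface, if the arm or the gripper's body presses on something with over 40 N, if the wrist force passes 120 N, or if a joint passes its speed limit or range.

ROBOT

A 6-joint arm with a two-finger parallel gripper is mounted at the origin on a cart in front of the work surface, level with it; the furniture and walls round the work are solid. World frame = base frame: x ahead of the robot, y to its left, z up, the work surface at z = 0. Lengths are in m, angles in degrees, forces in N, time in s.
With the tool pointing down it reaches from about 0.4 to 0.825 m from the base axis. Payload 7 kg.
Tool frame: the origin (TCP) lies on the mounting face of the last link; the fingertips stand 178 mm ahead of it and the grasp point (between the pads) lies 159 mm ahead of it; z points along the fingers, y is the direction in which the jaws open and shut (so a half turn about z gives the same grasp; the last joint's range is limited). The gripper opens to 88 mm and grips with 3 to 60 N. Pads are 19 mm wide; open, the fingers measure 130 mm over their backs; the gripper's body (78 mm by 193 mm) begins 47 mm behind the grasp point.
Start: joints at [-53.852, 20.546, 0.682, 0, -70.136, -16.507], TCP at [0.227, -0.636, 0.405] pointing down, gripper open.
Joint ranges: [-176.03, 176.03], [-82.01, 121.73], [-58.28, 71.71], [-173.87, 95.51], [-174.79, -0.11], [-173.66, 173.66]. Speed limits (degrees/s): [136.94, 136.94, 172.46, 180, 180, 180].

INTERFACE

Orientations are given as [roll, pitch, yaw] about the fixed x, y, z axes, in that order (R = Rz(yaw) Ry(pitch) Rx(roll)).
In Python, from plant import r gives the robot as it stands. The module is installed in compiled form; this text tells all that it offers.
- The arm moves only by the tool carry_out, never from a script. Its argument "plan" is a list of rows, each a list of 3 entries, a list of its own where there are three numbers: the shift along the tool's x, y, z in m, then the turn, a rotation vector about the tool's x, y, z in degrees, then the closure in counts, from 0 (fully open) to 255 (shut). In form: [[[x, y, z], [ax, ay, az], hand], ...]. A call has 1 to 12 rows; each row shifts and turns the commanded pose from where the row before left it, along the tool's axes as they then stand; what a row does not reach is not made up. A row lasts 1/12 s, in which the tool goes at most 41.7 mm and 7.16 degrees, less where a joint would pass 70% of its speed; a pose out of reach is approached as far as the arm can. A call is refused whole if a number of a shift passes 0.0417 or a number of a turn 7.16, either way. A call with a gripper value outside its range is refused whole. The fingers move at their own pace and stop on an object; "grip_force" is the grip in N (left out, the last holds). Time passes only in rows, so rows that do not move let the fingers close. It gives the time, the measured TCP pose, the force and the opening at its end, in the units of the state.
- r.get_state(): the state, without advancing time (a new reading comes with each control period).
- r.capture(name): name is "side" or "top" or "wrist"; returns the picture (384x512x3 uint8, red, green, blue); there is no depth.
- r.get_calibration(name): a dict with "K" (3x3 intrinsics, pixels), "D" ([k1, k2, p1, p2, k3] as OpenCV has them; the pictures are not rectified), "rvec" (rotation vector, rad) and "tvec" (3), from world to camera coordinates, as OpenCV has them. Camera axes: x right, y down, z forward; pixel columns grow to the right and rows downward; lengths in m; the calibration is good to about 2 mm. A picture is of the moment at which its call begins: read the wrist's pose just before it. get_calibration takes no time and is no camera call; for the wrist camera it gives the pose at the moment of the call.
- r.close_job(): hands the job in, once; it reports no verdict.
The state is a dict: "time_s": time; "joints": joint angles; "qd": joint speeds; "joint_torque": joint torques, N m; "tcp_pos": TCP position; "eef_rot": TCP orientation; "contact_force": force on the tool from outside, world axes, zero at the start; "moment": the same for the moment, N m; "gripper_width": finger opening in m.
Only numpy, scipy, OpenCV 4.12 (cv2) and the standard library are available. Lean on these libraries where they do the work, as an engineer would, in place of code of your own. Each camera call takes 0.05 s, during which the arm holds its last target. There are 200 camera calls.

## Working session

There is one attempt and no reset: what is moved stays moved. The work goes in short steps, Python scripts to look and compute and a tool call to move; the robot and the scene stay as the last step left them, time stands still between calls to the robot, and variables do not carry over. Pictures are saved under pics/ and viewed, about 8 in all and at most 12, crops included, and the job is handed in when it is done.

Besides the shell and the picture viewer there is one more tool, called after "Emit:" as name(argument=value, ...) on one line, values as JSON. carry_out: Moves the arm, as the interface text tells. Its arguments: {"type":"object","properties":{"plan":{"type":"array","items":{"type":"array"}},"grip_force":{"type":"number"}},"required":["plan"]}

```bash
mkdir -p pics; cat > h.py <<'E'
import numpy as np, cv2
from plant import r
def cal(n):
    c=r.get_calibration(n); R=cv2.Rodrigues(np.array(c["rvec"],float))[0]
    return np.array(c["K"],float),np.array(c["D"],float),R,np.array(c["tvec"],float).ravel()
def rays(c,px):
    K,D,R,t=c; u=cv2.undistortPoints(np.array(px,float).reshape(-1,1,2),K,D).reshape(-1,2)
    return -R.T@t, np.c_[u,np.ones(len(u))]@R
def onz(c,px,z):
    o,d=rays(c,px); return o+d*((z-o[2])/d[:,2])[:,None]
def two(c1,p1,c2,p2):
    o1,d1=rays(c1,[p1]);o2,d2=rays(c2,[p2]);A=np.c_[d1[0],-d2[0]]
    s=np.linalg.lstsq(A,o2-o1,rcond=None)[0];a=o1+s[0]*d1[0];b=o2+s[1]*d2[0]
    return (a+b)/2,np.linalg.norm(a-b)
def proj(c,P):
    K,D,R,t=c; return cv2.projectPoints(np.array(P,float).reshape(-1,1,3),cv2.Rodrigues(R)[0],t,K,D)[0].reshape(-1,2)
def snap(n,f):
    im=r.capture(n); cv2.imwrite(f"pics/{f}.png",im[:,:,::-1]); return im
E
python3 - <<'E'
from h import *
for n in("top","side"):
    im=snap(n,n+"0"); c=cal(n); print(n,c[0].round(1).tolist(),(-c[2].T@c[3]).round(3),c[2][2].round(2))
print(r.get_state())
E
```

```text
top [[377.6, 0.0, 257.0], [0.0, 377.6, 196.8], [0.0, 0.0, 1.0]] [0.398 0.037 1.469] [ 0.11 -0.   -0.99]
side [[400.0, 0.0, 259.9], [0.0, 400.0, 189.2], [0.0, 0.0, 1.0]] [-0.06   1.012  1.009] [ 0.44 -0.67 -0.6 ]
{'time_s': 0.1, 'joints': array([-5.38523856e+01,  2.05861247e+01,  6.38415035e-01, -1.64105955e-02,
       -7.01349065e+01, -1.65060467e+01]), 'qd': array([ 0.06904668, -0.0886177 ,  0.12357371,  0.00237811,  0.03488797,
        0.01825976]), 'joint_torque': array([-2.30363294e-03, -5.84160161e+01,  2.93748450e+01,  7.01563329e+00,
        1.00538073e-02, -7.33478873e-05]), 'tcp_pos': array([ 0.22681557, -0.63556583,  0.40382935]), 'eef_rot': array([ 1.79916405e+02, -8.68248839e-03, -1.60364014e+02]), 'contact_force': array([ 0.40304245, -0.03002092, -1.12495416]), 'moment': array([ 0.00598772, -0.02708746,  0.02284133]), 'gripper_width': 0.0874895444199416}
```

View pics/top0.png

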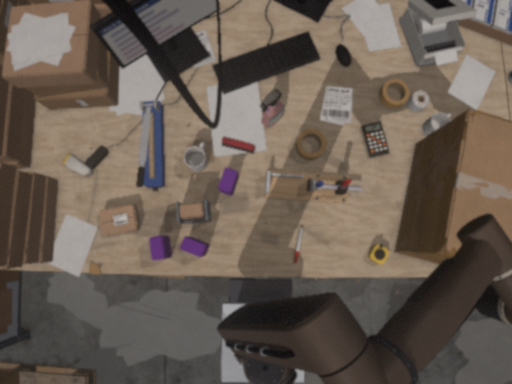

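View pics/side0.png

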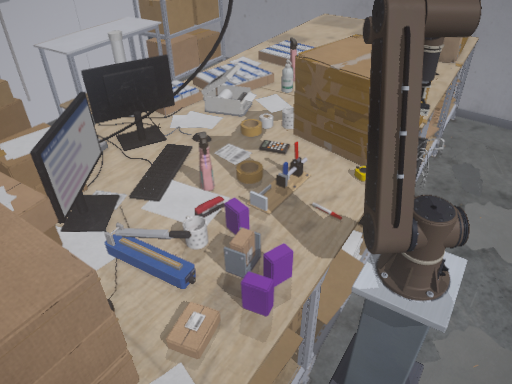

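The top view shows the rack with the carton at (193,211). The flat other carton is at (118,220), and the purple look-alikes are at (229,181), (160,247) and (194,246). The jig runs from its fence at (268,182) to the red lever at (345,186). The target is the brown carton standing in the grey rack at (193,211). I'll check that with close crops.

```bash
python3 - <<'E'
import cv2,numpy as np
t=cv2.imread("pics/top0.png");s=cv2.imread("pics/side0.png")
a=cv2.resize(t[160:240,165:375],None,fx=3.8,fy=3.8,interpolation=2)
b=cv2.resize(s[215:285,215:275],None,fx=4,fy=4,interpolation=2)
c=cv2.resize(s[130:230,230:340],None,fx=2.8,fy=2.8,interpolation=2)
W=np.zeros((600,800,3),np.uint8);W[:a.shape[0],:a.shape[1]]=a[:,:800];
W[310:310+b.shape[0],:b.shape[1]]=b;W[310:310+c.shape[0],300:300+c.shape[1]]=c
cv2.imwrite("pics/crop1.png",W)
E
```

```text
(no output)
```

View pics/crop1.png

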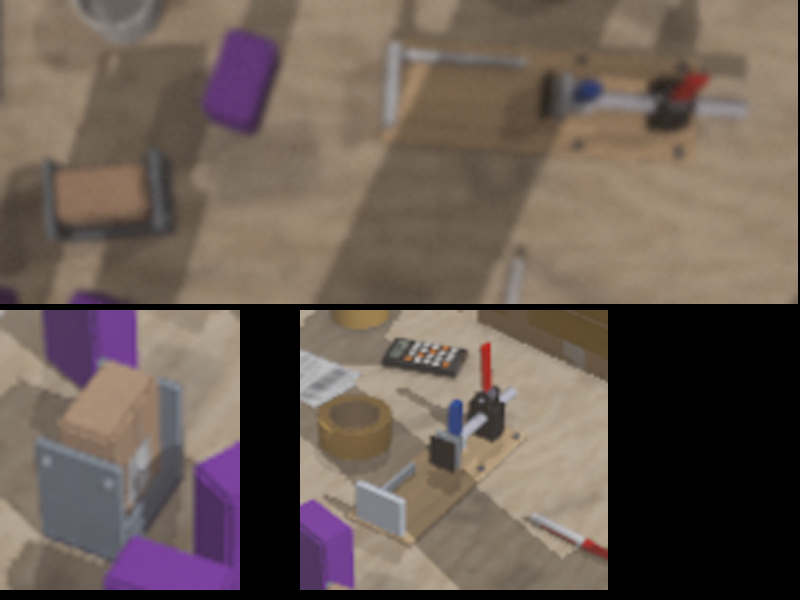

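```bash
python3 - <<'E'
from h import *
c=cal("top")
f=lambda P:[(165+u/3.8,160+v/3.8) for u,v in P]
print("carton top",onz(c,f([(55,168),(145,163),(150,220),(58,225)]),.128).round(3).tolist())
print("panels",onz(c,f([(47,160),(49,238),(153,150),(163,232)]),.112).round(3).tolist())
print("base",onz(c,f([(383,140),(690,158)]),.008).round(3).tolist())
print("fence top",onz(c,f([(391,42),(391,125)]),.07).round(3).tolist(),"grip",onz(c,f([(590,90)]),.115).round(3), "lever",onz(c,f([(700,82)]),.155))
s=cal("wrist"); print((-s[2].T@s[3]), s[2][2], s[0]); print(r.get_state()["tcp_pos"])
E
```

```text
carton top [[0.515, 0.309, 0.128], [0.521, 0.224, 0.128], [0.467, 0.218, 0.128], [0.461, 0.305, 0.128]]
panels [[0.524, 0.321, 0.112], [0.449, 0.316, 0.112], [0.535, 0.219, 0.112], [0.457, 0.208, 0.112]]
base [[0.559, -0.002, 0.008], [0.545, -0.319, 0.008]]
fence top [[0.65, -0.007, 0.07], [0.567, -0.008, 0.07]] grip [[ 0.599 -0.197  0.115]] lever [[ 0.60193066 -0.2935238   0.155     ]]
[ 0.14752642 -0.66449592  0.38423333] [ 0.28695539  0.10393902 -0.95228844] [[312.64295547   0.         255.86415236]
 [  0.         312.64295547 188.18473617]
 [  0.           0.           1.        ]]
[ 0.22681557 -0.63556583  0.40382935]
```

```bash
cat >> h.py <<'E'
from scipy.spatial.transform import Rotation as Ro
def pose():
    s=r.get_state(); return np.array(s["tcp_pos"]),Ro.from_euler("xyz",s["eef_rot"],degrees=True)
def rot(yaw,tilt=0):
    """tool down with yaw; tilt>0 leans the tool's back towards its own +x (deg)"""
    return Ro.from_euler("z",yaw,degrees=True)*Ro.from_euler("x",180,degrees=True)*Ro.from_euler("y",-tilt,degrees=True)
def plan(p1,R1,start=None,hand=0,v=.036,w=6.5,n=None,tip=0):
    """straight rows to TCP p1 (tip: offset along tool z of the point meant)"""
    p,R=start or pose(); p1=np.array(p1)-R1.apply([0,0,tip])
    rv=(R.inv()*R1).as_rotvec(degrees=True)
    n=n or max(1,int(np.ceil(max(np.linalg.norm(p1-p)/v,np.linalg.norm(rv)/w))))
    rows=[]
    for k in range(n):
        d=R.inv().apply((p1-p)/(n-k)).round(4); t=(rv/n).round(2)
        rows.append([d.tolist(),t.tolist(),hand]); p=p+R.apply(d); R=R*Ro.from_rotvec(t,degrees=True)
    for i in range(0,n,12): print(str(rows[i:i+12]).replace(" ",""))
    return p,R
E
python3 - <<'E'
from h import *
print(rot(-90,0).as_matrix().round(2).tolist()); print(rot(-90,30).apply([0,0,1]))
plan([.58,-.16,.42],rot(-92.5))
E
```

```text
[[0.0, -1.0, -0.0], [-1.0, -0.0, -0.0], [0.0, 0.0, -1.0]]
[-2.22044605e-16  5.00000000e-01 -8.66025404e-01]
[[[-0.029,0.0194,-0.0009],[0.0,0.0,-3.99],0],[[-0.0302,0.0173,-0.0009],[0.0,0.0,-3.99],0],[[-0.0314,0.0152,-0.0009],[0.0,0.0,-3.99],0],[[-0.0324,0.0129,-0.0009],[0.0,0.0,-3.99],0],[[-0.0332,0.0107,-0.0009],[0.0,0.0,-3.99],0],[[-0.0338,0.0083,-0.0009],[0.0,0.0,-3.99],0],[[-0.0343,0.0059,-0.0009],[0.0,0.0,-3.99],0],[[-0.0347,0.0035,-0.0009],[0.0,0.0,-3.99],0],[[-0.0348,0.0011,-0.001],[0.0,0.0,-3.99],0],[[-0.0348,-0.0013,-0.0009],[0.0,0.0,-3.99],0],[[-0.0346,-0.0037,-0.001],[0.0,0.0,-3.99],0],[[-0.0343,-0.0061,-0.0009],[0.0,0.0,-3.99],0]]
[[[-0.0338,-0.0085,-0.001],[0.0,0.0,-3.99],0],[[-0.0331,-0.0108,-0.0009],[0.0,0.0,-3.99],0],[[-0.0323,-0.0131,-0.001],[0.0,0.0,-3.99],0],[[-0.0313,-0.0153,-0.0009],[0.0,0.0,-3.99],0],[[-0.0302,-0.0175,-0.001],[0.0,0.0,-3.99],0]]
```

Emit:
carry_out(plan=[[[-0.029,0.019,-0.001],[0,0,-4],0],[[-0.03,0.017,-0.001],[0,0,-4],0],[[-0.031,0.015,-0.001],[0,0,-4],0],[[-0.032,0.013,-0.001],[0,0,-4],0],[[-0.033,0.011,-0.001],[0,0,-4],0],[[-0.034,0.008,-0.001],[0,0,-4],0],[[-0.034,0.006,-0.001],[0,0,-4],0],[[-0.035,0.003,-0.001],[0,0,-4],0],[[-0.035,0.001,-0.001],[0,0,-4],0],[[-0.035,-0.001,-0.001],[0,0,-4],0],[[-0.035,-0.004,-0.001],[0,0,-4],0],[[-0.034,-0.006,-0.001],[0,0,-4],0]])

```text
time_s: 1.1
tcp_pos: [0.4765, -0.2992, 0.4165]
eef_rot: [180.0, 0.0, -112.2]
contact_force: [0.3, -0.6, -0.6]
gripper_width: 0.0873
```

Emit:
carry_out(plan=[[[-0.034,-0.008,-0.001],[0,0,-4],0],[[-0.033,-0.011,-0.001],[0,0,-4],0],[[-0.032,-0.013,-0.001],[0,0,-4],0],[[-0.031,-0.015,-0.001],[0,0,-4],0],[[-0.03,-0.017,-0.001],[0,0,-4],0],[[0,0,0],[0,0,0],0],[[0,0,0],[0,0,0],0]])

```text
time_s: 1.68
tcp_pos: [0.5789, -0.1594, 0.4209]
eef_rot: [179.9, 0.0, -92.2]
contact_force: [-0.1, 0.2, -0.6]
gripper_width: 0.0874
```

```bash
python3 - <<'E'
from h import *
s=r.get_state();print(s["tcp_pos"],s["eef_rot"],s["joints"].round(1))
import pickle
c=cal("wrist");im=snap("wrist","w1");pickle.dump(c,open("w1.pkl","wb"))
cv2.imwrite("pics/w1b.png",cv2.resize(im[:,:,::-1],None,fx=1.56,fy=1.56,interpolation=2))
plan([.47,.235,.42],rot(-86))
E
```

```text
[ 0.57893586 -0.15944085  0.42087575] [ 1.79927534e+02  5.39168564e-03 -9.22067592e+01] [  3.2  13.   -7.7  -0.  -69.3  -5.4]
[[[-0.0326,0.0103,0.0001],[0.01,0.0,-0.53],0],[[-0.0326,0.01,0.0001],[0.01,0.0,-0.53],0],[[-0.0327,0.0097,0.0001],[0.01,0.0,-0.53],0],[[-0.0328,0.0094,0.0001],[0.01,0.0,-0.53],0],[[-0.0329,0.0091,0.0001],[0.01,0.0,-0.53],0],[[-0.033,0.0088,0.0001],[0.01,0.0,-0.53],0],[[-0.0331,0.0085,0.0001],[0.01,0.0,-0.53],0],[[-0.0332,0.0082,0.0001],[0.01,0.0,-0.53],0],[[-0.0333,0.0079,0.0001],[0.01,0.0,-0.53],0],[[-0.0333,0.0077,0.0001],[0.01,0.0,-0.53],0],[[-0.0334,0.0073,0.0],[0.01,0.0,-0.53],0],[[-0.0334,0.007,0.0001],[0.01,0.0,-0.53],0]]
```

View pics/w1b.png

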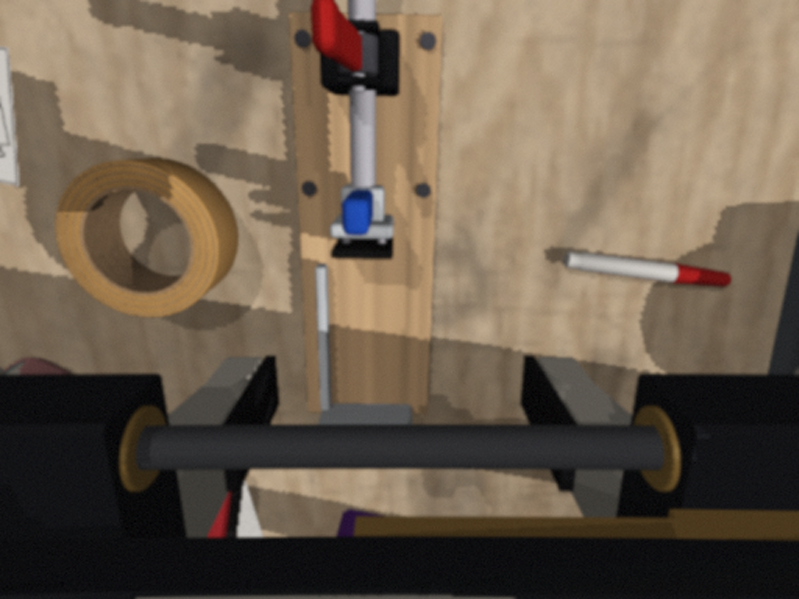

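The wrist view shows the jig base between its corners (290,14), (443,14), (307,410) and (428,410), at 1.56x. The blue grip is at (358,212), the red lever tip at (322,10) and the fence foot at about (365,410). I'll cast these onto their known heights.

```bash
python3 - <<'E'
from h import *
import pickle
c=pickle.load(open("w1.pkl","rb")); f=lambda P:np.array(P)/1.5625
print("edges back", onz(c,f([(291,30),(296,120),(300,200),(306,395)]),.008).round(4).tolist())
print("edges front", onz(c,f([(443,30),(438,120),(436,200),(429,395)]),.008).round(4).tolist())
print("end -y",onz(c,f([(295,14),(440,14)]),.008).round(4).tolist())
print("screws",onz(c,f([(303,39),(428,40),(310,188),(423,189)]),.008).round(4).tolist())
im=cv2.imread("pics/w1.png"); h=cv2.cvtColor(im,cv2.COLOR_BGR2HSV)
b=cv2.inRange(h,(105,140,40),(130,255,255)); ys,xs=np.where(b); print("blue box",xs.min(),xs.max(),ys.min(),ys.max())
print("grip top",onz(c,[(xs.mean(),ys.mean()),(xs.min(),ys.min()),(xs.max(),ys.min()),(xs.min(),ys.max()),(xs.max(),ys.max())],.115).round(4).tolist())
print("pad top",onz(c,f([(333,238),(394,238),(333,256),(394,256)]),.066).round(4).tolist())
print("fence top inner z.07",onz(c,f([(320,404),(411,405),(320,424),(411,424)]),.07).round(4).tolist())
print("fence foot",onz(c,f([(318,410),(412,410)]),.008).round(4).tolist())
print("rail top end",onz(c,f([(317,266),(328,266),(330,400)]),.024).round(4).tolist())
print("lever tip",onz(c,f([(323,5)]),.163).round(4).tolist())
E
```

```text
edges back [[0.6493, -0.3186, 0.008], [0.6522, -0.2585, 0.008], [0.6553, -0.199, 0.008], [0.6673, -0.0252, 0.008]]
edges front [[0.5407, -0.3147, 0.008], [0.545, -0.2546, 0.008], [0.5473, -0.195, 0.008], [0.5563, -0.0209, 0.008]]
end -y [[0.6454, -0.3285, 0.008], [0.5427, -0.3248, 0.008]]
screws [[0.6414, -0.3126, 0.008], [0.5515, -0.3088, 0.008], [0.6465, -0.208, 0.008], [0.5575, -0.204, 0.008]]
blue box 220 237 123 149
grip top [[0.6007, -0.2027, 0.115], [0.6078, -0.2146, 0.115], [0.5925, -0.2141, 0.115], [0.6095, -0.1911, 0.115], [0.5938, -0.1905, 0.115]]
pad top [[0.6232, -0.1788, 0.066], [0.5809, -0.1772, 0.066], [0.6242, -0.166, 0.066], [0.5814, -0.1644, 0.066]]
fence top inner z.07 [[0.6427, -0.0515, 0.07], [0.5731, -0.0479, 0.07], [0.6442, -0.034, 0.07], [0.5737, -0.0312, 0.07]]
fence foot [[0.6578, -0.0094, 0.008], [0.5721, -0.0061, 0.008]]
rail top end [[0.6438, -0.1486, 0.024], [0.6351, -0.1483, 0.024], [0.6432, -0.0284, 0.024]]
lever tip [[0.6052, -0.2979, 0.163]]
```

Emit:
carry_out(plan=[[[-0.033,0.01,0],[0,0,-0.5],0],[[-0.033,0.01,0],[0,0,-0.5],0],[[-0.033,0.01,0],[0,0,-0.5],0],[[-0.033,0.009,0],[0,0,-0.5],0],[[-0.033,0.009,0],[0,0,-0.5],0],[[-0.033,0.009,0],[0,0,-0.5],0],[[-0.033,0.009,0],[0,0,-0.5],0],[[-0.033,0.008,0],[0,0,-0.5],0],[[-0.033,0.008,0],[0,0,-0.5],0],[[-0.033,0.008,0],[0,0,-0.5],0],[[0,0,0],[0,0,0],0],[[0,0,0],[0,0,0],0]])

```text
time_s: 2.73
tcp_pos: [0.4882, 0.1695, 0.4217]
eef_rot: [180.0, 0.0, -87.3]
contact_force: [-0.7, 0.1, 0.6]
gripper_width: 0.0881
```

```bash
python3 - <<'E'
from h import *
s=r.get_state();print(s["tcp_pos"],s["eef_rot"],s["joints"].round(1))
import pickle
c=cal("wrist");im=snap("wrist","w2");pickle.dump(c,open("w2.pkl","wb"))
cv2.imwrite("pics/w2b.png",cv2.resize(im[:,:,::-1],None,fx=1.5625,fy=1.5625,interpolation=2))
E
```

```text
[0.48819723 0.16952637 0.42169898] [ 1.79996382e+02  4.61474203e-04 -8.72885779e+01] [ 40.9   4.9 -17.5  -0.  -67.6 -38.2]
```

View pics/w2b.png

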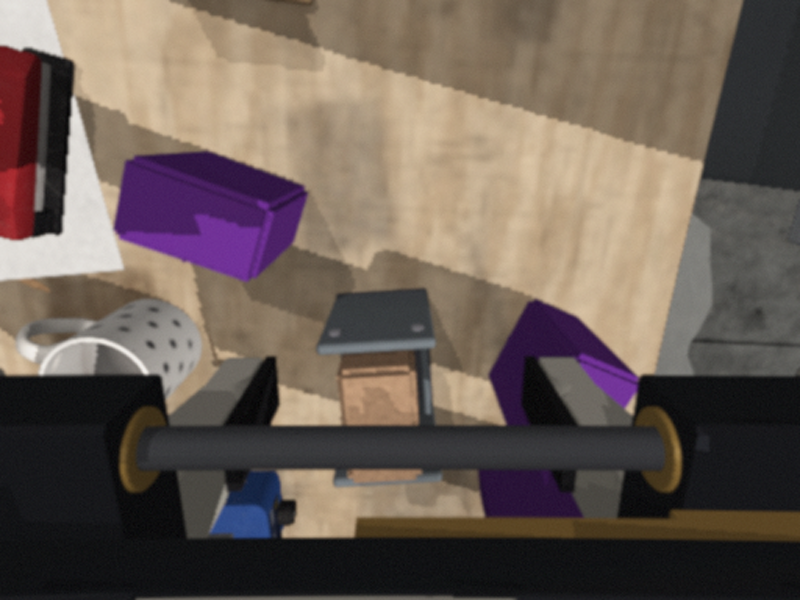

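The wrist view shows the rack with the near panel's top edge at (318,350)-(434,346). The carton's top face runs from about (341,375)-(412,371) to (347,478)-(421,478). The purple cartons at (210,215) and (545,400) stand beside it.

```bash
python3 - <<'E'
from h import *
import pickle
c=pickle.load(open("w2.pkl","rb")); f=lambda P:np.array(P)/1.5625
print("carton top",onz(c,f([(341,375),(412,371),(421,478),(350,480)]),.128).round(4).tolist())
print("panels in/out edges",onz(c,f([(318,350),(434,346),(335,480),(441,480)]),.112).round(4).tolist())
print("panel foot", onz(c,f([(335,292),(426,288)]),.0).round(4).tolist())
print("purple",onz(c,f([(500,380),(537,300),(640,385)]),.0).round(3).tolist(),onz(c,f([(580,355),(635,385)]),.122).round(3).tolist())
E
```

```text
carton top [[0.5208, 0.2277, 0.128], [0.4769, 0.2228, 0.128], [0.4666, 0.3011, 0.128], [0.5138, 0.305, 0.128]]
panels in/out edges [[0.5376, 0.2188, 0.112], [0.4629, 0.2124, 0.112], [0.5257, 0.3182, 0.112], [0.4509, 0.3146, 0.112]]
panel foot [[0.5409, 0.2149, 0.0], [0.4627, 0.2075, 0.0]]
purple [[0.39, 0.292, 0.0], [0.366, 0.214, 0.0], [0.262, 0.29, 0.0]] [[0.373, 0.21, 0.122], [0.335, 0.228, 0.122]]
```

```bash
python3 - <<'E'
from h import *
R=rot(-84.2,-66)
g=np.array([.4923,.2864,.116])
s=plan(g+[0,0,.17],R,tip=.159)
plan(g+[0,0,.06],R,start=s,tip=.159)
E
```

```text
[[[-0.0239,-0.0001,0.0064],[0.17,6.0,-0.25],0],[[-0.0244,-0.0002,0.0039],[0.17,6.0,-0.25],0],[[-0.0247,-0.0003,0.0014],[0.17,6.0,-0.25],0],[[-0.0247,-0.0004,-0.0012],[0.17,6.0,-0.25],0],[[-0.0244,-0.0005,-0.0038],[0.17,6.0,-0.25],0],[[-0.0239,-0.0007,-0.0063],[0.17,6.0,-0.25],0],[[-0.0231,-0.0008,-0.0088],[0.17,6.0,-0.25],0],[[-0.022,-0.0009,-0.0112],[0.17,6.0,-0.25],0],[[-0.0207,-0.001,-0.0134],[0.17,6.0,-0.25],0],[[-0.0192,-0.0012,-0.0155],[0.17,6.0,-0.25],0],[[-0.0175,-0.0013,-0.0174],[0.17,6.0,-0.25],0]]
[[[-0.0251,0.0,0.0112],[-0.0,-0.01,-0.01],0],[[-0.0251,0.0,0.0112],[-0.0,-0.01,-0.01],0],[[-0.0251,0.0,0.0112],[-0.0,-0.01,-0.01],0],[[-0.0252,0.0001,0.0111],[-0.0,-0.01,-0.01],0]]
```

Emit:
carry_out(plan=[[[-0.024,0,0.006],[0.2,6,-0.25],0],[[-0.024,0,0.004],[0.2,6,-0.25],0],[[-0.025,0,0.001],[0.2,6,-0.25],0],[[-0.025,0,-0.001],[0.2,6,-0.25],0],[[-0.024,-0.001,-0.004],[0.2,6,-0.25],0],[[-0.024,-0.001,-0.006],[0.2,6,-0.25],0],[[-0.023,-0.001,-0.009],[0.1,6,-0.25],0],[[-0.022,-0.001,-0.011],[0.1,6,-0.25],0],[[-0.021,-0.001,-0.013],[0.1,6,-0.25],0],[[-0.019,-0.001,-0.016],[0.1,6,-0.25],0],[[-0.018,-0.001,-0.017],[0.2,6,-0.25],0],[[0,0,0],[0,0,0],0]])

```text
time_s: 3.78
tcp_pos: [0.4784, 0.4335, 0.3451]
eef_rot: [179.5, -66.8, -83.9]
contact_force: [-0.7, -1.8, -1.8]
gripper_width: 0.0875
```

```bash
python3 - <<'E'
from h import *
s=r.get_state();print(s["tcp_pos"],s["eef_rot"],s["joints"].round(1))
R=rot(-84.2,-66)
g=np.array([.4923,.2864,.116])
s=plan(g+[0,0,.05],R,tip=.159)
im=snap("side","s1")
s=plan(g,R,start=s,tip=.159)
E
```

```text
[0.4784412  0.43348814 0.34508228] [179.51518042 -66.8025792  -83.86634327] [  65.9   36.3   -8.2   28.5 -107.   -68.1]
[[[-0.026,0.0002,0.0118],[0.04,-0.2,0.03],0],[[-0.026,0.0002,0.0119],[0.04,-0.2,0.03],0],[[-0.026,0.0002,0.0121],[0.04,-0.2,0.03],0],[[-0.0259,0.0002,0.0121],[0.04,-0.2,0.03],0]]
[[[-0.0229,0.0,0.0102],[0.01,-0.0,0.01],0],[[-0.0228,0.0,0.0101],[0.01,-0.0,0.01],0]]
```

Emit:
carry_out(plan=[[[-0.026,0,0.012],[0,-0.2,0],0],[[-0.026,0,0.012],[0,-0.2,0],0],[[-0.026,0,0.012],[0,-0.2,0],0],[[-0.026,0,0.012],[0,-0.2,0],0],[[0,0,0],[0,0,0],0]])

```text
time_s: 4.25
tcp_pos: [0.4784, 0.4272, 0.232]
eef_rot: [179.6, -65.4, -84.2]
contact_force: [-0.1, -1.1, -0.1]
gripper_width: 0.0876
```

```bash
python3 - <<'E'
from h import *
R=rot(-84.2,-66)
g=np.array([.4923,.2864,.116])
p,Q=pose();print(p+Q.apply([0,0,.159]))
a=snap("side","s2");b=snap("top","t2");d=snap("wrist","w3")
s=plan(g,R,tip=.159)
W=np.hstack([cv2.resize(a[170:350,150:330],(400,400)),cv2.resize(b[120:300,110:290],(400,400))])
cv2.imwrite("pics/v3.png",W[:,:,::-1])
E
```

```text
[0.49185543 0.28333083 0.16577601]
[[[-0.0262,0.0006,0.0114],[0.08,0.42,-0.1],0],[[-0.0264,0.0007,0.0112],[0.08,0.42,-0.1],0]]
```

View pics/v3.png

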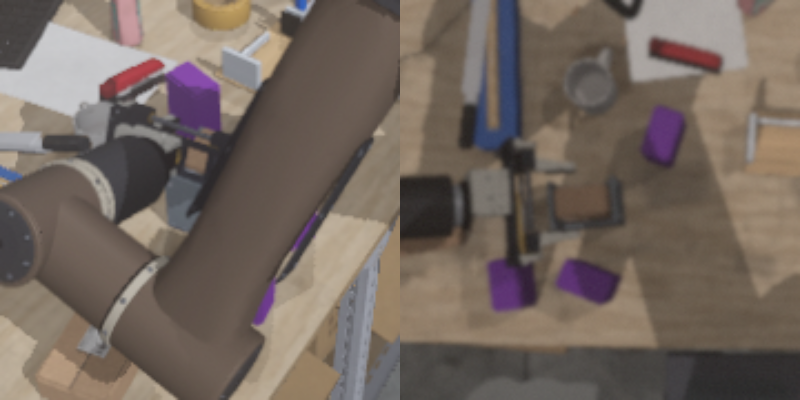

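The crops show the gripper over the carton, but the end of the gripper body comes close to the purple carton at right-crop (512,285). I'll check that clearance in numbers.

```bash
python3 - <<'E'
from h import *
im=cv2.imread("pics/top0.png");h=cv2.cvtColor(im,cv2.COLOR_BGR2HSV)
m=cv2.inRange(h,(125,80,30),(160,255,255)); n,l,st,ct=cv2.connectedComponentsWithStats(m)
c=cal("top"); cs=cal("side")
ims=cv2.imread("pics/side0.png");ms=cv2.inRange(cv2.cvtColor(ims,cv2.COLOR_BGR2HSV),(125,80,30),(160,255,255)); n2,l2,st2,ct2=cv2.connectedComponentsWithStats(ms)
for i in range(1,n):
    if st[i,4]>40:
        q=np.argwhere(l==i)[:,::-1].astype(np.int32)
        b=cv2.boxPoints(cv2.minAreaRect(q)); print(st[i],"z.085",onz(c,b,.085).round(3)[:,:2].tolist(),"z.12",onz(c,b,.12).round(3)[:,:2].tolist())
print(st2[st2[:,4]>100])
R=rot(-84.2,-66); g=np.array([.4923,.2864,.116]); 
for t in(.112,0):
  for y in(-.0965,.0965): print(t, (g+R.apply([-.039 if 0 else .039,y,-.047-(.112-t)])).round(3),(g+R.apply([-.039,y,-.047-(.112-t)])).round(3))
E
```

```text
[219 168  18  26 336] z.085 [[0.573, 0.181], [0.661, 0.154], [0.644, 0.102], [0.557, 0.129]] z.12 [[0.569, 0.177], [0.654, 0.151], [0.638, 0.101], [0.553, 0.127]]
[150 236  21  24 392] z.085 [[0.393, 0.43], [0.407, 0.361], [0.327, 0.344], [0.313, 0.412]] z.12 [[0.393, 0.42], [0.406, 0.353], [0.329, 0.336], [0.315, 0.403]]
[181 237  26  19 337] z.085 [[0.357, 0.313], [0.405, 0.295], [0.373, 0.21], [0.326, 0.228]] z.12 [[0.358, 0.306], [0.405, 0.288], [0.374, 0.205], [0.327, 0.223]]
[[     0      0    512    384 193900]
 [   225    198     24     36    631]
 [   241    244     52     72   2077]]
0.112 [0.586 0.323 0.171] [0.582 0.355 0.099]
0.112 [0.394 0.304 0.171] [0.39  0.335 0.099]
0 [0.575 0.425 0.216] [0.572 0.456 0.145]
0 [0.383 0.405 0.216] [0.38  0.437 0.145]
```

The tilted gripper body would come down on the purple carton, whose corner is at about (0.40, 0.36). I'll use a steeper tool (42° tilt) here, turn the carton onto its edge on the free bench spot, and take it again from straight above for the holder.

```bash
python3 - <<'E'
from h import *
R=rot(-84.2,-42)
g=np.array([.4925,.2844,.113])
s=plan(g+[0,0,.06],R,tip=.159)
s=plan(g,R,tip=.159,start=s,n=3)
E
```

```text
[[[0.0162,0.0002,0.0034],[0.03,-5.79,-0.06],0],[[0.0165,0.0003,0.0017],[0.03,-5.79,-0.06],0],[[0.0166,0.0002,0.0],[0.03,-5.79,-0.06],0],[[0.0165,0.0003,-0.0016],[0.03,-5.79,-0.06],0]]
[[[-0.0134,0.0,0.0149],[-0.0,0.0,0.01],0],[[-0.0134,0.0,0.0148],[-0.0,0.0,0.01],0],[[-0.0133,0.0,0.0149],[-0.0,0.0,0.01],0]]
```

Emit:
carry_out(plan=[[[0.016,0,0.003],[0,-5.8,0],0],[[0.016,0,0.002],[0,-5.8,0],0],[[0.017,0,0],[0,-5.8,0],0],[[0.017,0,-0.002],[0,-5.8,0],0],[[0,0,0],[0,0,0],0],[[-0.013,0,0.015],[0,0,0],0],[[-0.013,0,0.015],[0,0,0],0],[[0,0,0],[0,0,0],0]])

```text
time_s: 5.07
tcp_pos: [0.4817, 0.3893, 0.2497]
eef_rot: [-180.0, -42.0, -84.4]
contact_force: [0.2, -0.8, -1.1]
gripper_width: 0.0876
```

```bash
python3 - <<'E'
from h import *
R=rot(-84.2,-42); g=np.array([.4925,.2844,.113])
p,Q=pose();print(p+Q.apply([0,0,.159]),r.get_state()["contact_force"],r.get_state()["eef_rot"])
s=plan(g,R,tip=.159,n=2)
E
```

```text
[0.49206891 0.28330404 0.13159777] [ 0.22306064 -0.79532782 -1.07822325] [-179.97543229  -42.04090082  -84.42921824]
[[[-0.0066,-0.0001,0.0066],[0.06,-0.02,-0.09],0],[[-0.0065,-0.0001,0.0065],[0.06,-0.02,-0.09],0]]
```

Emit:
carry_out(plan=[[[-0.0065,0,0.0065],[0,0,0],0],[[-0.0065,0,0.0065],[0,0,0],0],[[0,0,0],[0,0,0],130],[[0,0,0],[0,0,0],130],[[0,0,0],[0,0,0],255],[[0,0,0],[0,0,0],255],[[0,0,0],[0,0,0],255],[[0,0,0],[0,0,0],255],[[0,0,0],[0,0,0],255]], grip_force=30)

```text
time_s: 5.82
tcp_pos: [0.4818, 0.3915, 0.2319]
eef_rot: [-179.9, -42.0, -84.4]
contact_force: [-1.0, 0.4, 1.2]
gripper_width: 0.0504
```

```bash
python3 - <<'E'
from h import *
p,Q=pose();print(p+Q.apply([0,0,.159]),r.get_state()["contact_force"],r.get_state()["eef_rot"],r.get_state()["gripper_width"])
g=p+Q.apply([0,0,.159])
s=plan(g+[0,0,.15],Q,tip=.159,hand=255,v=.03)
E
```

```text
[0.49248432 0.28568862 0.11376514] [-1.03457611  0.35456752  1.21379891] [-179.89137777  -42.00069723  -84.40925209] 0.05035868472970416
[[[0.0201,-0.0,-0.0223],[0.0,0.0,0.0],255],[[0.0201,-0.0001,-0.0223],[0.0,0.0,0.0],255],[[0.0201,-0.0,-0.0223],[0.0,0.0,0.0],255],[[0.02,-0.0001,-0.0223],[0.0,0.0,0.0],255],[[0.0201,-0.0,-0.0223],[0.0,0.0,0.0],255]]
```

Emit:
carry_out(plan=[[[0.007,0,-0.008],[0,0,0],255],[[0.02,0,-0.022],[0,0,0],255],[[0.02,0,-0.022],[0,0,0],255],[[0.02,0,-0.022],[0,0,0],255],[[0.02,0,-0.022],[0,0,0],255],[[0.02,0,-0.022],[0,0,0],255],[[0.01,0,-0.011],[0,0,0],255],[[0,0,0],[0,0,0],255]])

```text
time_s: 6.48
tcp_pos: [0.4818, 0.391, 0.4108]
eef_rot: [-179.6, -41.7, -84.6]
contact_force: [1.6, 0.2, -1.0]
gripper_width: 0.05
```

```bash
python3 - <<'E'
from h import *
p,Q=pose();g=p+Q.apply([0,0,.159]);st=r.get_state();print(g,st["contact_force"],st["gripper_width"],st["joints"].round(1))
s=plan([.44,.06,.26],rot(-90,0),tip=.159,hand=255,v=.03,w=6)
s=plan([.44,.045,.10],rot(-90,48),tip=.159,hand=255,v=.03,w=6,start=s)
E
```

```text
[0.49296052 0.28574763 0.29209901] [ 1.56148382  0.15844918 -0.98010413] 0.04998227423563724 [ 62.9  24.4  -7.6  21.4 -94.4 -62.8]
[[[0.0207,0.0062,0.0175],[-0.2,-3.47,0.44],255],[[0.0218,0.006,0.0162],[-0.2,-3.47,0.44],255],[[0.0228,0.0057,0.0149],[-0.2,-3.47,0.44],255],[[0.0237,0.0055,0.0135],[-0.2,-3.47,0.44],255],[[0.0245,0.0053,0.0121],[-0.2,-3.47,0.44],255],[[0.0252,0.0051,0.0106],[-0.2,-3.47,0.44],255],[[0.0258,0.0048,0.0091],[-0.2,-3.47,0.44],255],[[0.0264,0.0046,0.0075],[-0.2,-3.47,0.44],255],[[0.0268,0.0044,0.0059],[-0.2,-3.47,0.44],255],[[0.0272,0.0041,0.0043],[-0.2,-3.47,0.44],255],[[0.0274,0.0039,0.0026],[-0.2,-3.47,0.44],255],[[0.0275,0.0038,0.001],[-0.2,-3.47,0.44],255]]
[[[0.0148,-0.0,0.0236],[0.0,-5.34,0.0],255],[[0.0169,-0.0,0.0222],[0.0,-5.34,0.0],255],[[0.0189,-0.0,0.0205],[0.0,-5.34,0.0],255],[[0.0207,-0.0,0.0186],[0.0,-5.34,0.0],255],[[0.0224,-0.0,0.0166],[0.0,-5.34,0.0],255],[[0.0238,-0.0,0.0145],[0.0,-5.34,0.0],255],[[0.0251,-0.0,0.0122],[0.0,-5.34,0.0],255],[[0.0261,-0.0001,0.0098],[0.0,-5.34,0.0],255],[[0.0269,-0.0,0.0074],[0.0,-5.34,0.0],255]]
```

Emit:
carry_out(plan=[[[0.021,0.006,0.016],[-0.2,-3.5,0.4],255],[[0.022,0.006,0.016],[-0.2,-3.5,0.4],255],[[0.023,0.006,0.015],[-0.2,-3.5,0.4],255],[[0.024,0.005,0.013],[-0.2,-3.5,0.4],255],[[0.024,0.005,0.012],[-0.2,-3.5,0.4],255],[[0.025,0.005,0.01],[-0.2,-3.5,0.4],255],[[0.026,0.005,0.009],[-0.2,-3.5,0.4],255],[[0.026,0.005,0.007],[-0.2,-3.5,0.4],255],[[0.027,0.004,0.006],[-0.2,-3.5,0.4],255],[[0.027,0.004,0.004],[-0.2,-3.5,0.4],255],[[0.027,0.004,0.003],[-0.2,-3.5,0.4],255],[[0.027,0.004,0.001],[-0.2,-3.5,0.4],255]])

```text
time_s: 7.48
tcp_pos: [0.4399, 0.0611, 0.4179]
eef_rot: [179.6, 0.2, -89.6]
contact_force: [0.0, -0.6, -1.2]
gripper_width: 0.0496
```

Emit:
carry_out(plan=[[[0.015,0,0.024],[0,-5.3,0],255],[[0.017,0,0.022],[0,-5.3,0],255],[[0.019,0,0.02],[0,-5.3,0],255],[[0.021,0,0.018],[0,-5.3,0],255],[[0.022,0,0.016],[0,-5.3,0],255],[[0.024,0,0.014],[0,-5.3,0],255],[[0.025,0,0.012],[0,-5.3,0],255],[[0.026,0,0.01],[0,-5.3,0],255],[[0.027,0,0.007],[0,-5.3,0],255],[[0,0,0],[0,0,0],255]])

```text
time_s: 8.32
tcp_pos: [0.4389, -0.0756, 0.2006]
eef_rot: [178.2, 48.1, -91.2]
contact_force: [-0.7, -0.3, -3.0]
gripper_width: 0.05
```

```bash
python3 - <<'E'
from h import *
p,Q=pose();g=p+Q.apply([0,0,.159]);st=r.get_state();print(g,st["eef_rot"],st["contact_force"],st["gripper_width"],st["joints"].round(1))
s=plan([.44,.045,.066],rot(-90,48),tip=.159,hand=255,v=.012,w=6)
a=snap("top","t3");b=snap("side","s3")
W=np.hstack([cv2.resize(b[130:310,170:350],(400,400)),cv2.resize(a[140:260,190:310],(400,400))])
cv2.imwrite("pics/v4.png",W[:,:,::-1])
E
```

```text
[0.43640285 0.04282286 0.09451769] [178.20790651  48.12687852 -91.20904033] [-0.66297956 -0.29375047 -3.04949508] 0.05000738524950945 [-12.4  22.9 -19.2 -49.7 -71.6  38.9]
[[[0.0065,-0.0006,0.0069],[0.3,0.05,-0.27],255],[[0.0064,-0.0005,0.0069],[0.3,0.05,-0.27],255],[[0.0065,-0.0004,0.0068],[0.3,0.05,-0.27],255]]
```

View pics/v4.png

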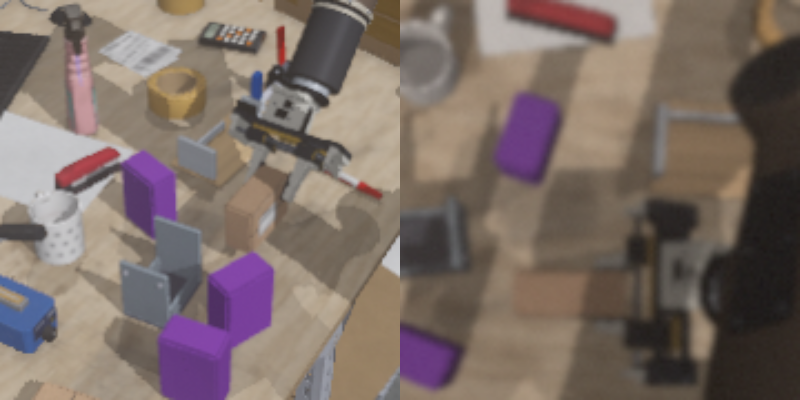

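The carton is held on edge at right-crop (570,293) with its label toward the robot. Next I lower it onto the bench.

Emit:
carry_out(plan=[[[0.0065,-0.0005,0.007],[0.3,0,-0.3],255],[[0.0065,-0.0005,0.007],[0.3,0,-0.3],255],[[0.0065,-0.0005,0.007],[0.3,0,-0.3],255],[[0,0,0],[0,0,0],255],[[0,0,0],[0,0,0],255]])

```text
time_s: 8.83
tcp_pos: [0.4418, -0.0692, 0.1796]
eef_rot: [-178.7, 47.7, -88.6]
contact_force: [-0.4, 0.2, -0.6]
gripper_width: 0.0498
```

```bash
python3 - <<'E'
from h import *
p,Q=pose();g=p+Q.apply([0,0,.159]);st=r.get_state();print(g,st["eef_rot"],st["contact_force"])
E
```

```text
[0.4423852  0.04833625 0.07253308] [-178.74794252   47.66862595  -88.6030658 ] [-0.43724744  0.16040637 -0.56684464]
```

Emit:
carry_out(plan=[[[0.002,0,0.002],[-0.5,0,0.5],255],[[0.0015,0,0.0015],[0,0,0],255],[[0,0,0],[0,0,0],255],[[0,0,0],[0,0,0],255]])

```text
time_s: 9.17
tcp_pos: [0.442, -0.0698, 0.1744]
eef_rot: [-179.8, 47.7, -89.4]
contact_force: [-0.6, 0.4, -1.2]
gripper_width: 0.0498
```

```bash
python3 - <<'E'
from h import *
p,Q=pose();g=p+Q.apply([0,0,.159]);st=r.get_state();print(g,st["eef_rot"],st["contact_force"])
E
```

```text
[0.44136227 0.04778684 0.06741067] [-179.81400223   47.68549172  -89.43981092] [-0.60080738  0.38243888 -1.21492947]
```

Emit:
carry_out(plan=[[[0.0015,0,0.0015],[0,0,0],255],[[0,0,0],[0,0,0],255],[[0.001,0,0.001],[0,0,0],255],[[0,0,0],[0,0,0],255]])

```text
time_s: 9.5
tcp_pos: [0.4419, -0.0697, 0.1706]
eef_rot: [-179.8, 47.7, -89.5]
contact_force: [0.6, -0.2, -2.0]
gripper_width: 0.0499
```

```bash
python3 - <<'E'
from h import *
p,Q=pose();g=p+Q.apply([0,0,.159]);st=r.get_state();print(g,st["eef_rot"],st["contact_force"])
E
```

```text
[0.44129983 0.04786186 0.06362086] [-179.83993487   47.6927748   -89.48266639] [ 0.61182794 -0.18554395 -1.99214284]
```

Emit:
carry_out(plan=[[[0.001,0,0.001],[0,0,0],255],[[0,0,0],[0,0,0],255],[[0,0,0],[0,0,0],255]])

```text
time_s: 9.75
tcp_pos: [0.4421, -0.0697, 0.1696]
eef_rot: [-179.8, 47.7, -89.4]
contact_force: [0.1, -2.1, 2.4]
gripper_width: 0.0499
```

Emit:
carry_out(plan=[[[0.001,0,0.001],[0,0,0],255],[[0,0,0],[0,0,0],255],[[0,0,0],[0,0,0],255]])

```text
time_s: 10.0
tcp_pos: [0.4423, -0.0698, 0.1688]
eef_rot: [-179.7, 47.7, -89.4]
contact_force: [0.6, -4.6, 9.7]
gripper_width: 0.0501
```

Emit:
carry_out(plan=[[[0.001,0,0.001],[0,0,0],255],[[0,0,0],[0,0,0],255],[[0,0,0],[0,0,0],255]])

```text
time_s: 10.25
tcp_pos: [0.4424, -0.0699, 0.1686]
eef_rot: [-179.6, 47.8, -89.2]
contact_force: [-1.3, -7.7, 23.2]
gripper_width: 0.0502
```

Emit:
carry_out(plan=[[[-0.001,0,-0.001],[0,0,0],255],[[0,0,0],[0,0,0],110],[[0,0,0],[0,0,0],60],[[0,0,0],[0,0,0],0],[[0,0,0],[0,0,0],0],[[0,0,0],[0,0,0],0],[[0,0,0],[0,0,0],0]])

```text
time_s: 10.83
tcp_pos: [0.4419, -0.0694, 0.1677]
eef_rot: [-179.9, 47.7, -89.5]
contact_force: [0.5, -0.3, 0.5]
gripper_width: 0.0773
```

```bash
python3 - <<'E'
from h import *
p,Q=pose();g=p+Q.apply([0,0,.159]);print(g,r.get_state()["gripper_width"])
s=plan(g+[0,-.02,.08],Q,tip=.159,v=.03)
s=plan([.442,.06,.17],rot(-90,0),tip=.159,start=s)
E
```

```text
[0.44115875 0.04815473 0.06073397] 0.07732634404913243
[[[-0.0152,0.0,-0.0229],[0.0,0.0,0.0],0],[[-0.0153,0.0,-0.0229],[0.0,0.0,0.0],0],[[-0.0152,0.0,-0.0228],[0.0,0.0,0.0],0]]
[[[-0.0201,-0.0002,0.007],[0.01,5.96,0.05],0],[[-0.0207,-0.0001,0.0048],[0.01,5.96,0.05],0],[[-0.0211,-0.0001,0.0027],[0.01,5.96,0.05],0],[[-0.0213,-0.0001,0.0005],[0.01,5.96,0.05],0],[[-0.0212,-0.0001,-0.0017],[0.01,5.96,0.05],0],[[-0.0209,-0.0001,-0.0039],[0.01,5.96,0.05],0],[[-0.0203,-0.0001,-0.0061],[0.01,5.96,0.05],0],[[-0.0196,-0.0,-0.0082],[0.01,5.96,0.05],0]]
```

Emit:
carry_out(plan=[[[-0.015,0,-0.023],[0,0,0],0],[[-0.015,0,-0.023],[0,0,0],0],[[-0.015,0,-0.023],[0,0,0],0],[[-0.01,0,-0.02],[0,6,0],0],[[-0.01,0,-0.02],[0,6,0],0],[[-0.01,0,-0.02],[0,6,0],0],[[-0.01,0,-0.01],[0,6,0],0],[[-0.01,0,0],[0,6,0],0],[[-0.01,0,0],[0,6,0],0],[[-0.01,0,0],[0,6,0],0],[[-0.01,0,0],[0,5.7,0],0],[[0,0,0],[0,0,0],0]])

```text
time_s: 11.83
tcp_pos: [0.441, -0.0637, 0.3361]
eef_rot: [-179.8, -0.4, -89.4]
contact_force: [-1.1, 0.3, -0.3]
gripper_width: 0.0879
```

```bash
python3 - <<'E'
from h import *
import pickle
p,Q=pose();st=r.get_state();print(p,st["eef_rot"],st["joints"].round(1))
c=cal("wrist");pickle.dump(c,open("w4.pkl","wb"));a=snap("wrist","w4");b=snap("side","s4")
W=np.zeros((600,800,3),np.uint8);W[:384,:512]=a;W[:330,512:800]=cv2.resize(b[150:315,215:359],(288,330))
cv2.imwrite("pics/v5.png",W[:390,:,::-1])
E
```

```text
[ 0.44098786 -0.06367656  0.3361022 ] [-179.84574307   -0.35079893  -89.36600587] [ 17.5   1.9 -33.    0.5 -55.  -17.1]
```

View pics/v5.png

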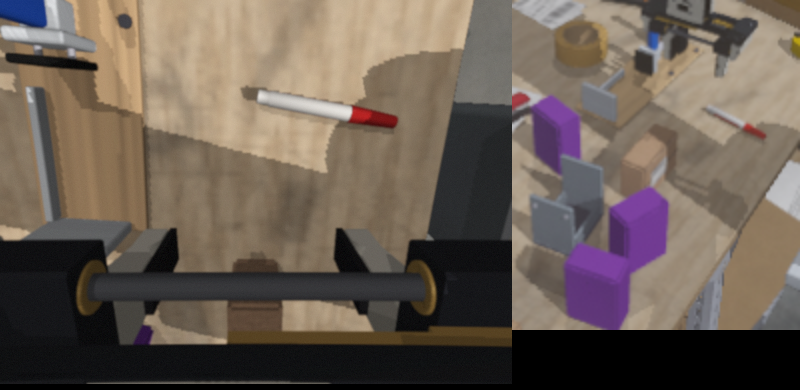

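The carton stands on its long edge on the bench, label toward the robot. Its near top edge is at (229,305)-(282,305) in the wrist picture.

```bash
python3 - <<'E'
from h import *
import pickle
c=pickle.load(open("w4.pkl","rb"))
print(onz(c,[(229,305),(282,305),(230,328),(283,328)],.085).round(4).tolist())
print("pad edges z.066",onz(c,[(10,58),(96,68)],.066).round(4).tolist())
plan([.4415,.095,.15],rot(-89.5),tip=.159)
s=(np.array([.4415,.095,.15+.159]),rot(-89.5));plan([.4415,.095,.058],rot(-89.5),tip=.159,start=s,v=.025)
E
```

```text
[[0.463, 0.0325, 0.085], [0.4166, 0.0318, 0.085], [0.4624, 0.0568, 0.085], [0.4148, 0.0561, 0.085]]
pad edges z.066 [[0.622, -0.1668, 0.066], [0.5609, -0.1615, 0.066]]
[[[-0.0319,-0.0004,0.0054],[-0.01,0.02,0.02],0],[[-0.0319,-0.0004,0.0054],[-0.01,0.02,0.02],0],[[-0.0319,-0.0004,0.0053],[-0.01,0.02,0.02],0],[[-0.0319,-0.0004,0.0054],[-0.01,0.02,0.02],0],[[-0.032,-0.0004,0.0053],[-0.01,0.02,0.02],0]]
[[[0.0,-0.0,0.023],[0.0,0.0,0.0],0],[[0.0,-0.0,0.023],[0.0,0.0,0.0],0],[[0.0,-0.0,0.023],[0.0,0.0,0.0],0],[[0.0,-0.0,0.023],[0.0,0.0,0.0],0]]
```

Emit:
carry_out(plan=[[[-0.032,0,0.005],[0,0,0],0],[[-0.032,0,0.005],[0,0,0],0],[[-0.032,0,0.005],[0,0,0],0],[[-0.032,0,0.005],[0,0,0],0],[[-0.03,0,0.005],[0,0,0],0],[[0,0,0],[0,0,0],0],[[0,0,0.023],[0,0,0],0],[[0,0,0.023],[0,0,0],0],[[0,0,0.023],[0,0,0],0],[[0,0,0.023],[0,0,0],0],[[0,0,0],[0,0,0],0]])

```text
time_s: 12.85
tcp_pos: [0.4398, 0.0905, 0.2154]
eef_rot: [179.7, -0.1, -89.8]
contact_force: [-1.1, -0.7, -0.8]
gripper_width: 0.0876
```

Emit:
carry_out(plan=[[[0,0,0],[0,0,0],130],[[0,0,0],[0,0,0],130],[[0,0,0],[0,0,0],255],[[0,0,0],[0,0,0],255],[[0,0,0],[0,0,0],255],[[0,0,0],[0,0,0],255],[[0,0,0],[0,0,0],255],[[0,0,-0.005],[0,0,0],255],[[0,0,-0.025],[0,0,0],255],[[0,0,-0.035],[0,0,0],255],[[0,0,-0.035],[0,0,0],255],[[0,0,0],[0,0,0],255]])

```text
time_s: 13.85
tcp_pos: [0.4422, 0.0933, 0.3255]
eef_rot: [-179.4, 0.2, -89.5]
contact_force: [1.3, 1.0, -0.9]
gripper_width: 0.0501
```

```bash
cat >> h.py <<'E'
J0=np.array([.6031,-.1645,0]);JY=-3.2
def jw(p): return J0+Ro.from_euler("z",JY,degrees=True).apply(p)
E
python3 - <<'E'
from h import *
p,Q=pose();st=r.get_state();g=p+Q.apply([0,0,.159]);print(g,st["eef_rot"],st["contact_force"],st["gripper_width"])
R=rot(-90+JY)
T=jw([0,.076,0]);print(T)
s=plan(T+[0,0,.20],R,tip=.159,hand=255,v=.03)
s=plan(T+[0,0,.09],R,tip=.159,hand=255,start=s,v=.028)
E
```

```text
[0.4438787  0.09397427 0.16647391] [-179.37994904    0.22915513  -89.49576417] [ 1.31488545  1.0360035  -0.90194134] 0.05013207027651226
[ 0.60734243 -0.0886185   0.        ]
[[[0.0204,-0.0182,-0.0036],[-0.07,0.03,0.41],255],[[0.0202,-0.0184,-0.0036],[-0.07,0.03,0.41],255],[[0.0201,-0.0185,-0.0036],[-0.07,0.03,0.41],255],[[0.02,-0.0186,-0.0037],[-0.07,0.03,0.41],255],[[0.0198,-0.0188,-0.0037],[-0.07,0.03,0.41],255],[[0.0197,-0.0189,-0.0037],[-0.07,0.03,0.41],255],[[0.0196,-0.019,-0.0037],[-0.07,0.03,0.41],255],[[0.0194,-0.0192,-0.0037],[-0.07,0.03,0.41],255],[[0.0193,-0.0193,-0.0036],[-0.07,0.03,0.41],255]]
[[[-0.0,-0.0,0.0275],[0.0,-0.01,0.0],255],[[0.0,-0.0,0.0275],[0.0,-0.01,0.0],255],[[0.0,-0.0,0.0275],[0.0,-0.01,0.0],255],[[0.0,-0.0001,0.0275],[0.0,-0.01,0.0],255]]
```

Emit:
carry_out(plan=[[[0.02,-0.018,-0.004],[0,0,0.4],255],[[0.02,-0.018,-0.004],[0,0,0.4],255],[[0.02,-0.019,-0.004],[0,0,0.4],255],[[0.02,-0.019,-0.004],[0,0,0.4],255],[[0.02,-0.019,-0.004],[0,0,0.4],255],[[0.02,-0.019,-0.003],[0,0,0.4],255],[[0.019,-0.019,-0.003],[0,0,0.4],255],[[0.019,-0.019,-0.003],[0,0,0.4],255],[[0.018,-0.019,-0.003],[0,0,0.4],255],[[0,0,0],[0,0,0],255],[[0,0,0],[0,0,0],255]])

```text
time_s: 14.77
tcp_pos: [0.6061, -0.088, 0.3507]
eef_rot: [-180.0, -0.0, -93.3]
contact_force: [-0.2, 0.5, -1.1]
gripper_width: 0.0499
```

```bash
python3 - <<'E'
from h import *
p,Q=pose();st=r.get_state();g=p+Q.apply([0,0,.159]);print(g,st["eef_rot"],st["contact_force"],st["joints"].round(1))
R=rot(-90+JY);T=jw([0,.078,0])
s=plan(T+[0,0,.085],R,tip=.159,hand=255,v=.028)
a=snap("top","t5");b=snap("side","s5")
W=np.hstack([cv2.resize(b[120:260,220:360],(400,400)),cv2.resize(a[140:240,255:355],(400,400))])
cv2.imwrite("pics/v6.png",W[:,:,::-1])
E
```

```text
[ 0.60623621 -0.08803327  0.19170841] [-1.79954646e+02 -3.81686492e-03 -9.33045512e+01] [-0.15920806  0.54339649 -1.10623437] [ 10.   17.  -11.9   0.  -61.1 -13.3]
[[[-0.0004,-0.0003,0.0267],[-0.01,-0.0,-0.03],255],[[-0.0004,-0.0003,0.0267],[-0.01,-0.0,-0.03],255],[[-0.0003,-0.0003,0.0267],[-0.01,-0.0,-0.03],255],[[-0.0004,-0.0003,0.0266],[-0.01,-0.0,-0.03],255]]
```

Emit:
carry_out(plan=[[[0,0,0.027],[0,0,0],255],[[0,0,0.027],[0,0,0],255],[[0,0,0.027],[0,0,0],255],[[0,0,0.025],[0,0,0],255],[[0,0,0],[0,0,0],255],[[0,0,0],[0,0,0],255]])

```text
time_s: 15.37
tcp_pos: [0.6053, -0.0864, 0.2448]
eef_rot: [180.0, -0.0, -93.1]
contact_force: [-0.5, -0.4, -0.6]
gripper_width: 0.0496
```

Emit:
carry_out(plan=[[[0,0,0.008],[0,0,0],255],[[0,0,0.006],[0,0,0],255],[[0,0,0.003],[0,0,0],255],[[0,0,0],[0,0,0],255],[[0,0,0],[0,0,0],255]])

```text
time_s: 15.78
tcp_pos: [0.6061, -0.0871, 0.2287]
eef_rot: [-179.9, -0.0, -93.2]
contact_force: [-0.7, -0.4, -1.4]
gripper_width: 0.0499
```

Emit:
carry_out(plan=[[[0,0,0.003],[0,0,0],255],[[0,0,0],[0,0,0],255],[[0,0,0],[0,0,0],255]])

```text
time_s: 16.03
tcp_pos: [0.6066, -0.0871, 0.2274]
eef_rot: [-179.8, -0.0, -93.2]
contact_force: [-3.1, 1.2, 11.8]
gripper_width: 0.0496
```

Emit:
carry_out(plan=[[[0,0,0.002],[0,0,0],255],[[0,0,0],[0,0,0],255],[[0,0,0],[0,0,0],255]])

```text
time_s: 16.28
tcp_pos: [0.6065, -0.0871, 0.2273]
eef_rot: [-179.7, -0.0, -93.1]
contact_force: [-8.4, 3.1, 26.9]
gripper_width: 0.0502
```

```bash
python3 - <<'E'
from h import *
a=snap("top","t6");b=snap("side","s6")
W=np.hstack([cv2.resize(b[120:260,220:360],(400,400)),cv2.resize(a[140:240,255:355],(400,400))])
cv2.imwrite("pics/v6.png",W[:,:,::-1])
E
```

```text
(no output)
```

View pics/v6.png

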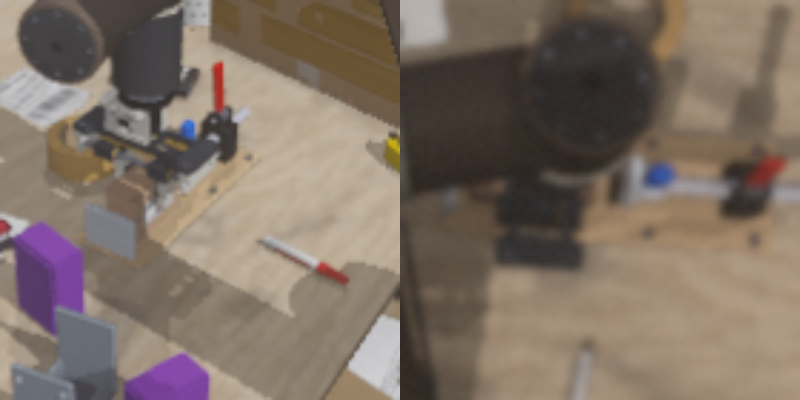

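The side crop shows the carton standing on the bed just behind the fence at (130,210). It made contact at about bed height, not on the rail. I'll release it and back off.

Emit:
carry_out(plan=[[[0,0,-0.002],[0,0,0],255],[[0,0,0],[0,0,0],110],[[0,0,0],[0,0,0],60],[[0,0,0],[0,0,0],0],[[0,0,0],[0,0,0],0],[[0,0,0],[0,0,0],0],[[0,0,-0.02],[0,0,0],0],[[0,0,-0.035],[0,0,0],0],[[0,0,-0.035],[0,0,0],0],[[0.02,0,-0.025],[0,0,0],0],[[0.03,0,0],[0,0,0],0],[[0,0,0],[0,0,0],0]])

```text
time_s: 17.38
tcp_pos: [0.6031, -0.1398, 0.3424]
eef_rot: [-179.7, -0.0, -93.3]
contact_force: [0.1, 1.1, -0.6]
gripper_width: 0.088
```

```bash
python3 - <<'E'
from h import *
p,Q=pose();st=r.get_state();g=p+Q.apply([0,0,.159]);print(g,st["eef_rot"],st["contact_force"],st["gripper_width"])
R=rot(-90+JY);T=jw([0,-.038,0]);print(T)
s=plan(T+[0,0,.19],R,tip=.159)
s=plan(T+[0,0,.10],R,tip=.159,v=.025,start=s)
import pickle
c=cal("wrist");pickle.dump(c,open("w7.pkl","wb"));a=snap("wrist","w7");b=snap("side","s7")
W=np.zeros((390,800,3),np.uint8);W[:384,:512]=a;W[:330,512:800]=cv2.resize(b[130:240,244:340],(288,330))
cv2.imwrite("pics/v7.png",W[:,:,::-1])
E
```

```text
[ 0.60399288 -0.13992373  0.18336181] [-1.79684310e+02 -1.42366160e-02 -9.32608655e+01] [ 0.08597868  1.14639703 -0.62689425] 0.08795503377958447
[ 0.60097878 -0.20244075  0.        ]
[[[0.0313,-0.0007,-0.0033],[-0.16,-0.01,-0.03],0],[[0.0313,-0.0007,-0.0033],[-0.16,-0.01,-0.03],0]]
[[[0.0,-0.0,0.0225],[0.0,0.0,-0.0],0],[[0.0,-0.0,0.0225],[0.0,0.0,-0.0],0],[[0.0,-0.0,0.0225],[0.0,0.0,-0.0],0],[[0.0,-0.0,0.0225],[0.0,0.0,-0.0],0]]
```

View pics/v7.png

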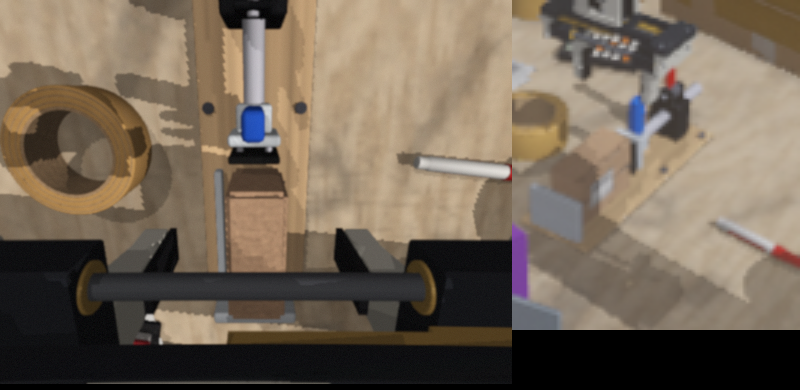

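The carton stands in the holder, aligned with the jig and with its label to the front. The blue grip is at (253,124). I'll measure the grip and take hold of it.

```bash
python3 - <<'E'
from h import *
import pickle
c=pickle.load(open("w7.pkl","rb"))
h=cv2.cvtColor(cv2.imread("pics/w7.png"),cv2.COLOR_BGR2HSV)
b=cv2.inRange(h,(105,140,40),(130,255,255)); ys,xs=np.where(b)
print(xs.min(),xs.max(),ys.min(),ys.max(),onz(c,[(xs.mean(),ys.mean()),(xs.mean(),ys.min()),(xs.mean(),ys.max())],.115).round(4).tolist())
print("carton near top edge",onz(c,[(229,193),(286,193),(231,315),(284,315)],.093).round(4).tolist())
E
```

```text
242 264 107 141 [[0.602, -0.2015, 0.115], [0.6014, -0.2124, 0.115], [0.6027, -0.1905, 0.115]]
carton near top edge [[0.6239, -0.1477, 0.093], [0.5798, -0.1453, 0.093], [0.6314, -0.0344, 0.093], [0.5847, -0.032, 0.093]]
```

Emit:
carry_out(plan=[[[0.031,0,-0.003],[0,0,0],0],[[0.031,-0.001,-0.003],[0,0,0],0],[[0,0,0],[0,0,0],0]])

```text
time_s: 17.73
tcp_pos: [0.6005, -0.2017, 0.3458]
eef_rot: [-179.9, -0.1, -93.3]
contact_force: [0.2, 0.7, -0.5]
gripper_width: 0.0876
```

Emit:
carry_out(plan=[[[0,-0.001,0.025],[0,0,0],0],[[0,0,0.025],[0,0,0],0],[[0,0,0.025],[0,0,0],0],[[0,0,0.012],[0,0,0],0],[[0,0,0],[0,0,0],150],[[0,0,0],[0,0,0],200],[[0,0,0],[0,0,0],255],[[0,0,0],[0,0,0],255],[[0,0,0],[0,0,0],255],[[0,0,0],[0,0,0],255],[[0,0,0],[0,0,0],255],[[0,0,0],[0,0,0],255]], grip_force=40)

```text
time_s: 18.73
tcp_pos: [0.6018, -0.1991, 0.2598]
eef_rot: [-179.8, -0.0, -93.2]
contact_force: [0.1, 0.7, -0.2]
gripper_width: 0.0404
```

Emit:
carry_out(plan=[[[-0.006,0,0],[0,0,0],255],[[-0.006,0,0],[0,0,0],255],[[-0.006,0,0],[0,0,0],255],[[0,0,0],[0,0,0],255]])

```text
time_s: 19.07
tcp_pos: [0.6036, -0.1797, 0.2595]
eef_rot: [-179.7, 0.0, -93.1]
contact_force: [2.7, 4.1, -1.5]
gripper_width: 0.0147
```

Emit:
carry_out(plan=[[[0,0,0],[0,0,0],255],[[0,0,0],[0,0,0],255]])

```text
time_s: 19.23
tcp_pos: [0.6037, -0.1798, 0.2594]
eef_rot: [-179.8, 0.1, -93.1]
contact_force: [3.5, 5.2, -1.1]
gripper_width: 0.0144
```

```bash
python3 - <<'E'
from h import *
p,Q=pose();st=r.get_state();g=p+Q.apply([0,0,.159]);print(g,st["eef_rot"],st["contact_force"],st["gripper_width"])
Ri=Ro.from_euler("z",-JY,degrees=True); print("grasp in jig",Ri.apply(g-J0))
a=snap("wrist","w8");b=snap("side","s8");c=cal("wrist")
W=np.zeros((390,800,3),np.uint8);W[:384,:512]=a;W[:330,512:800]=cv2.resize(b[130:240,244:340],(288,330))
cv2.imwrite("pics/v8.png",W[:,:,::-1])
E
```

```text
[ 0.60432132 -0.17972451  0.1004419 ] [-1.79761133e+02  5.37570935e-02 -9.31329748e+01] [ 3.51786486  5.18117904 -1.05732727] 0.014370362546778878
grasp in jig [ 0.00206927 -0.0151326   0.1004419 ]
```

View pics/v8.png

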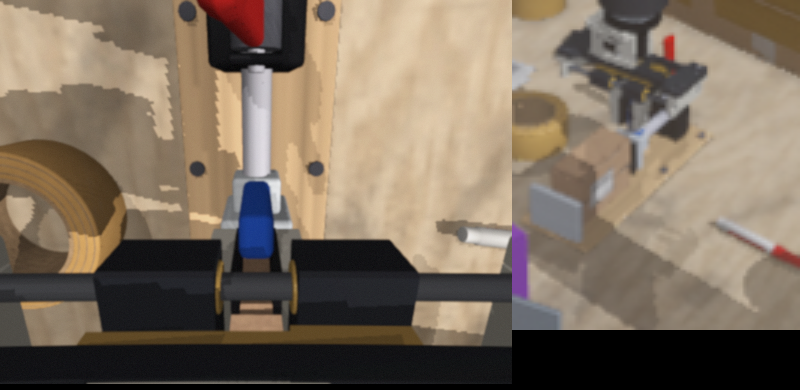

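The fingers hadn't finished closing before the move, so they hold only the front edge of the grip (opening 14.4 mm). I'll open, move back to its measured middle and grip again, letting them close fully this time.

```bash
python3 - <<'E'
from h import *
c=cal("wrist")
h=cv2.cvtColor(cv2.imread("pics/w8.png"),cv2.COLOR_BGR2HSV)
b=cv2.inRange(h,(105,140,40),(130,255,255)); ys,xs=np.where(b)
Ri=Ro.from_euler("z",-JY,degrees=True)
for row in (ys.min(),ys.min()+2): 
    u=xs[ys==row]; print(row,u.min(),u.max(),Ri.apply(onz(c,[(u.mean(),row)],.115)-J0).round(4))
print(ys.max(),[Ri.apply(onz(c,[(256,ys.max())],z)-J0).round(4)[0].tolist() for z in(.115,.063)])
for k in(140,195,200,205,215,240,250):
    u=xs[ys==k]
    if len(u):print(k,u.min(),u.max())
E
```

```text
182 249 263 [[ 0.001 -0.062  0.115]]
184 246 266 [[ 0.001  -0.0611  0.115 ]]
257 [[0.0009, -0.0268, 0.115], [0.0011, 0.0035, 0.063]]
195 243 268
200 243 269
205 242 270
215 240 271
240 238 273
250 239 273
```

Emit:
carry_out(plan=[[[0,0,0],[0,0,0],200],[[0,0,0],[0,0,0],150],[[0,0,0],[0,0,0],150],[[0,0,0],[0,0,0],150]])

```text
time_s: 19.67
tcp_pos: [0.6026, -0.181, 0.2593]
eef_rot: [-179.9, -0.0, -93.2]
contact_force: [-0.0, 0.4, 0.6]
gripper_width: 0.0328
```

Emit:
carry_out(plan=[[[0,0,0],[0,0,0],120],[[0,0,0],[0,0,0],120],[[0,0,0],[0,0,0],120],[[0.008,0.001,0],[0,0,0],120],[[0.008,0,0],[0,0,0],120],[[0.007,0,0],[0,0,0],120],[[0,0,0],[0,0,0],120],[[0,0,0],[0,0,0],255],[[0,0,0],[0,0,0],255],[[0,0,0],[0,0,0],255],[[0,0,0],[0,0,0],255],[[0,0,0],[0,0,0],255]])

```text
time_s: 20.67
tcp_pos: [0.601, -0.2037, 0.2595]
eef_rot: [-179.8, -0.0, -93.2]
contact_force: [14.1, -3.1, -9.8]
gripper_width: 0.0189
```

Emit:
carry_out(plan=[[[0,0,0],[0,0,0],255],[[0,0,0],[0,0,0],255],[[0,0,0],[0,0,0],255]])

```text
time_s: 20.92
tcp_pos: [0.6021, -0.2037, 0.2596]
eef_rot: [-179.7, -0.0, -93.1]
contact_force: [7.9, -1.1, -4.7]
gripper_width: 0.016
```

```bash
python3 - <<'E'
from h import *
p,Q=pose();st=r.get_state();g=p+Q.apply([0,0,.159]);print(g,st["contact_force"],st["gripper_width"])
Ri=Ro.from_euler("z",-JY,degrees=True); print("grasp in jig",Ri.apply(g-J0))
c=cal("wrist");a=snap("wrist","w9")
b=cv2.inRange(cv2.cvtColor(a,cv2.COLOR_RGB2HSV),(105,140,40),(130,255,255)); ys,xs=np.where(b)
print(ys.min(),ys.max(),xs.min(),xs.max())
pr=proj(c,[jw([0,y,z]) for y,z in[(-.049,.063),(-.049,.115),(-.027,.115)]]);print(pr.round(0).tolist())
E
```

```text
[ 0.60298866 -0.20380489  0.1005582 ] [ 7.85221747 -1.05019309 -4.67672263] 0.015970047271970374
grasp in jig [ 0.00208289 -0.03924982  0.1005582 ]
219 302 239 273
[[258.0, 216.0], [258.0, 261.0], [258.0, 302.0]]
```

Emit:
carry_out(plan=[[[-0.005,-0.001,0],[0,0,0],255],[[-0.006,0,0],[0,0,0],255],[[-0.006,0,0],[0,0,0],255],[[-0.006,0,0],[0,0,0],255],[[0,0,0],[0,0,0],255],[[0,0,0],[0,0,0],255]])

```text
time_s: 21.47
tcp_pos: [0.6036, -0.1807, 0.2595]
eef_rot: [-179.8, -0.0, -93.1]
contact_force: [5.1, -0.9, -1.8]
gripper_width: 0.0156
```

Emit:
carry_out(plan=[[[-0.003,0,0],[0,0,0],255],[[-0.003,0,0],[0,0,0],255],[[0,0,0],[0,0,0],255],[[0,0,0],[0,0,0],255]])

```text
time_s: 21.8
tcp_pos: [0.6039, -0.1756, 0.2595]
eef_rot: [-179.8, -0.1, -93.2]
contact_force: [6.7, -5.1, -3.0]
gripper_width: 0.0155
```

Emit:
carry_out(plan=[[[-0.003,0,0],[0,0,0],255],[[0,0,0],[0,0,0],255],[[0,0,0],[0,0,0],255]])

```text
time_s: 22.05
tcp_pos: [0.604, -0.1732, 0.2595]
eef_rot: [-179.8, -0.1, -93.2]
contact_force: [6.4, -10.0, -4.6]
gripper_width: 0.0156
```

Emit:
carry_out(plan=[[[-0.002,0,0],[0,0,0],255],[[0,0,0],[0,0,0],255],[[0,0,0],[0,0,0],255]])

```text
time_s: 22.3
tcp_pos: [0.6041, -0.1717, 0.2595]
eef_rot: [-179.8, -0.1, -93.2]
contact_force: [6.3, -12.4, -5.7]
gripper_width: 0.016
```

Emit:
carry_out(plan=[[[-0.002,0,0],[0,0,0],255],[[0,0,0],[0,0,0],255],[[0,0,0],[0,0,0],255]])

```text
time_s: 22.55
tcp_pos: [0.6042, -0.1703, 0.2596]
eef_rot: [-179.8, -0.2, -93.2]
contact_force: [6.4, -17.2, -6.9]
gripper_width: 0.0156
```

Emit:
carry_out(plan=[[[-0.001,0,0],[0,0,0],255],[[0,0,0],[0,0,0],255],[[0,0,0],[0,0,0],255]])

```text
time_s: 22.8
tcp_pos: [0.6042, -0.1701, 0.2596]
eef_rot: [-179.8, -0.2, -93.2]
contact_force: [6.6, -22.6, -7.9]
gripper_width: 0.0158
```

```bash
python3 - <<'E'
from h import *
p,Q=pose();g=p+Q.apply([0,0,.159])
Ri=Ro.from_euler("z",-JY,degrees=True); print("grasp in jig",Ri.apply(g-J0))
c=cal("wrist");a=snap("wrist","w10")
b=cv2.inRange(cv2.cvtColor(a,cv2.COLOR_RGB2HSV),(105,140,40),(130,255,255)); ys,xs=np.where(b)
print(ys.min(),ys.max(),xs.min(),xs.max())
c=cal("top");b=snap("side","s10");t=snap("top","t10")
E
```

```text
grasp in jig [ 0.0020008  -0.00617041  0.10055436]
219 302 239 273
```

The pad is pressing, with about 22 N at the tool after 33.6 mm of travel. I'll ease off the surplus, let go, and measure where the rod stays.

Emit:
carry_out(plan=[[[0.001,0,0],[0,0,0],255],[[0.001,0,0],[0,0,0],255],[[0,0,0],[0,0,0],255],[[0,0,0],[0,0,0],200],[[0,0,0],[0,0,0],150],[[0,0,0],[0,0,0],100],[[0,0,0],[0,0,0],60],[[0,0,0],[0,0,0],0],[[0,0,0],[0,0,0],0],[[0,0,0],[0,0,0],0]])

```text
time_s: 23.78
tcp_pos: [0.6034, -0.1689, 0.2594]
eef_rot: [-179.9, -0.0, -93.2]
contact_force: [0.2, -0.6, -0.3]
gripper_width: 0.0535
```

```bash
python3 - <<'E'
from h import *
p,Q=pose();st=r.get_state();g=p+Q.apply([0,0,.159]);Ri=Ro.from_euler("z",-JY,degrees=True); print(Ri.apply(g-J0),st["gripper_width"],st["contact_force"])
c=cal("wrist");a=snap("wrist","w11")
b=cv2.inRange(cv2.cvtColor(a,cv2.COLOR_RGB2HSV),(105,140,40),(130,255,255)); ys,xs=np.where(b)
print(ys.min(),ys.max(),xs.min(),xs.max())
for d in(-.004,-.002,0,.002,.004,.006):
    y=-.006+d; print(y,proj(c,[jw([0,y-.011,.063]),jw([0,y+.011,.115])])[:,1].round(1))
R=rot(-90+JY)
s=plan(g+[0,0,.13],R,tip=.159)
# lever: fingers 42 thick in jaw dir when shut; tip point at .178
T=jw([.026+.006+.025+.021+.012,-.125,0])
s=plan(T+[0,0,.23],R,tip=.178,start=s,hand=255)
E
```

```text
[ 0.00086093 -0.00434545  0.1003672 ] 0.05346683375057591 [ 0.22880997 -0.55198057 -0.29801473]
209 272 236 270
-0.01 [205.3 289.4]
-0.008 [208.4 293.1]
-0.006 [211.5 296.7]
-0.004 [214.6 300.4]
-0.002 [217.6 303.9]
0.0 [220.6 307.5]
[[[-0.0,-0.0001,-0.0325],[-0.03,0.0,0.01],0],[[-0.0,-0.0001,-0.0325],[-0.03,0.0,0.01],0],[[-0.0,-0.0001,-0.0325],[-0.03,0.0,0.01],0],[[-0.0,-0.0002,-0.0325],[-0.03,0.0,0.01],0]]
[[[0.0241,-0.0178,-0.0037],[0.0,0.0,-0.0],255],[[0.0241,-0.0178,-0.0037],[0.0,0.0,-0.0],255],[[0.0241,-0.0178,-0.0038],[0.0,0.0,-0.0],255],[[0.0242,-0.0179,-0.0037],[0.0,0.0,-0.0],255],[[0.0241,-0.0178,-0.0038],[0.0,0.0,-0.0],255]]
```

The rod settled at grip y ≈ -7.7 mm, which is only about 2 mm of pad compression. That's because I eased back before letting go. I'll grip it again, push about 4 mm further and let go without easing back.

Emit:
carry_out(plan=[[[0,0,0],[0,0,0],150],[[0,0,0],[0,0,0],255],[[0,0,0],[0,0,0],255],[[0,0,0],[0,0,0],255],[[0,0,0],[0,0,0],255],[[0,0,0],[0,0,0],255],[[0,0,0],[0,0,0],255],[[0,0,0],[0,0,0],255],[[0,0,0],[0,0,0],255],[[0,0,0],[0,0,0],255]])

```text
time_s: 24.67
tcp_pos: [0.6043, -0.1691, 0.2595]
eef_rot: [-179.8, -0.0, -93.2]
contact_force: [4.8, -1.1, -3.4]
gripper_width: 0.0155
```

Emit:
carry_out(plan=[[[-0.002,0,0],[0,0,0],255],[[0,0,0],[0,0,0],255],[[-0.002,0,0],[0,0,0],255],[[0,0,0],[0,0,0],255],[[0,0,0],[0,0,0],255]])

```text
time_s: 25.08
tcp_pos: [0.6044, -0.1664, 0.2594]
eef_rot: [-179.8, -0.1, -93.2]
contact_force: [6.0, -9.5, -4.9]
gripper_width: 0.0159
```

```bash
python3 - <<'E'
from h import *
p,Q=pose();st=r.get_state();g=p+Q.apply([0,0,.159]);Ri=Ro.from_euler("z",-JY,degrees=True); print(Ri.apply(g-J0),st["gripper_width"],st["contact_force"])
c=cal("wrist");a=snap("wrist","w12")
b=cv2.inRange(cv2.cvtColor(a,cv2.COLOR_RGB2HSV),(105,140,40),(130,255,255)); ys,xs=np.where(b)
print(ys.min(),ys.max(),xs.min(),xs.max())
for y in(-.008,-.006,-.004,-.002,0): print(y,proj(c,[jw([0,y-.011,.063]),jw([0,y+.011,.115])])[:,1].round(1))
E
```

```text
[ 0.00201459 -0.00214901  0.10044106] 0.01585033462731131 [ 5.95415346 -9.48974699 -4.90965659]
209 271 239 273
-0.008 [205.1 288.9]
-0.006 [208.2 292.6]
-0.004 [211.2 296.2]
-0.002 [214.3 299.9]
0 [217.3 303.5]
```

Emit:
carry_out(plan=[[[-0.002,0,0],[0,0,0],255],[[0,0,0],[0,0,0],255],[[0,0,0],[0,0,0],255]])

```text
time_s: 25.38
tcp_pos: [0.6045, -0.1648, 0.2594]
eef_rot: [-179.8, -0.1, -93.2]
contact_force: [6.3, -12.0, -5.5]
gripper_width: 0.0159
```

Emit:
carry_out(plan=[[[0,0,0],[0,0,0],150],[[0,0,0],[0,0,0],100],[[0,0,0],[0,0,0],60],[[0,0,0],[0,0,0],60],[[0,0,0],[0,0,0],60],[[0,0,0],[0,0,0],60]])

```text
time_s: 25.88
tcp_pos: [0.6037, -0.1628, 0.2594]
eef_rot: [-179.9, 0.0, -93.2]
contact_force: [-0.1, 0.0, -0.5]
gripper_width: 0.0499
```

```bash
python3 - <<'E'
from h import *
p,Q=pose();st=r.get_state();g=p+Q.apply([0,0,.159]);Ri=Ro.from_euler("z",-JY,degrees=True); print(Ri.apply(g-J0),st["gripper_width"],st["contact_force"])
c=cal("wrist");a=snap("wrist","w13")
b=cv2.inRange(cv2.cvtColor(a,cv2.COLOR_RGB2HSV),(105,140,40),(130,255,255)); ys,xs=np.where(b)
print(ys.min(),ys.max(),xs.min(),xs.max())
for y in(-.008,-.006,-.004,-.002,0): print(y,proj(c,[jw([0,y-.011,.063]),jw([0,y+.011,.115])])[:,1].round(1))
E
```

```text
[0.00086003 0.00169705 0.10039276] 0.04991438946739828 [-0.13449299  0.04906224 -0.47585601]
199 272 236 271
-0.008 [199.  281.9]
-0.006 [202.2 285.6]
-0.004 [205.3 289.3]
-0.002 [208.4 293. ]
0 [211.4 296.6]
```

Both releases leave the grip at the same place (y ≈ -8 mm). That is where the sprung pad's push equals the rod friction, so the pad is pressing. Next, the lever, from behind with closed fingers.

Emit:
carry_out(plan=[[[0,0,-0.03],[0,0,0],60],[[0,0,-0.03],[0,0,0],60],[[0,0,-0.03],[0,0,0],60],[[0,0,-0.03],[0,0,0],255],[[0.025,-0.013,0],[0,0,0],255],[[0.025,-0.013,0],[0,0,0],255],[[0.025,-0.013,0],[0,0,0],255],[[0.025,-0.014,0],[0,0,0],255],[[0.026,-0.014,0],[0,0,0],255],[[0,0,0],[0,0,0],255],[[0,0,0],[0,0,0],255]])

```text
time_s: 26.85
tcp_pos: [0.6635, -0.294, 0.3782]
eef_rot: [-180.0, 0.0, -93.3]
contact_force: [-0.1, -0.5, 0.0]
gripper_width: 0.0193
```

```bash
python3 - <<'E'
from h import *
p,Q=pose();st=r.get_state();g=p+Q.apply([0,0,.178]);Ri=Ro.from_euler("z",-JY,degrees=True); print("tip jig",Ri.apply(g-J0),st["gripper_width"],st["contact_force"],st["eef_rot"],st["joints"].round(0))
a=r.capture("top");c=cal("top");cv2.imwrite("pics/t14.png",a[:,:,::-1])
s=r.capture("side");cs=cal("side");cv2.imwrite("pics/s14.png",s[:,:,::-1])
for n,im,cc in(("top",a,c),("side",s,cs)):
    m=cv2.inRange(cv2.cvtColor(im,cv2.COLOR_RGB2HSV),(0,150,80),(8,255,255)); k,l,t,ct=cv2.connectedComponentsWithStats(m); print(n,t[1:][t[1:,4]>8].tolist(),proj(cc,[jw([.026,-.125,.163]),jw([.004,-.125,.093])]).round(0).tolist())
E
```

```text
tip jig [ 0.06766439 -0.12590932  0.20024004] 0.019280181824422326 [-0.13909609 -0.51829646  0.00499316] [-1.79964261e+02  1.20953491e-02 -9.33091181e+01] [ -9.  26.   6.  -0. -70.   5.]
top [] [[349.0, 176.0], [344.0, 185.0]]
side [[295, 142, 3, 17, 43], [331, 212, 10, 6, 22]] [[293.0, 142.0], [297.0, 158.0]]
```

Emit:
carry_out(plan=[[[0,0,0.03],[0,0,0],255],[[0,0,0.025],[0,0,0],255],[[0,0,0],[0,0,0],255],[[0,0.01,0],[0,0,0],255],[[0,0.01,0],[0,0,0],255],[[0,0.011,0],[0,0,0],255],[[0,0.011,0],[0,0,0],255],[[0,0,0],[0,0,0],255]])

```text
time_s: 27.62
tcp_pos: [0.6199, -0.2901, 0.3276]
eef_rot: [-179.7, -0.0, -93.2]
contact_force: [-0.5, 0.2, 1.5]
gripper_width: 0.0006
```

```bash
cat > chk.py <<'E'
from h import *
p,Q=pose();st=r.get_state();g=p+Q.apply([0,0,.178]);Ri=Ro.from_euler("z",-JY,degrees=True); print("tip jig",Ri.apply(g-J0).round(4),st["gripper_width"].round(4),st["contact_force"].round(1))
s=r.capture("side")
m=cv2.inRange(cv2.cvtColor(s,cv2.COLOR_RGB2HSV),(0,150,80),(8,255,255)); k,l,t,ct=cv2.connectedComponentsWithStats(m); print(t[1:][t[1:,4]>5].tolist())
cs=cal("side")
for f in(-17,0,20,40,60,80,97): print(f,proj(cs,[jw([-np.sin(np.radians(f))*.088,-.125,.079+.088*np.cos(np.radians(f))])]).round(0).tolist())
E
python3 chk.py
```

```text
Traceback (most recent call last):
  File "chk.py", line 2, in <module>
    p,Q=pose();st=r.get_state();g=p+Q.apply([0,0,.178]);Ri=Ro.from_euler("z",-JY,degrees=True); print("tip jig",Ri.apply(g-J0).round(4),st["gripper_width"].round(4),st["contact_force"].round(1))
                                                                                                                                        ^^^^^^^^^^^^^^^^^^^^^^^^^
AttributeError: 'float' object has no attribute 'round'
```

```bash
sed -i 's/st\["gripper_width"\].round(4)/round(st["gripper_width"],4)/' chk.py; python3 chk.py
```

```text
tip jig [ 0.0247 -0.1246  0.1496] 0.0006 [-0.5  0.2  1.5]
[[296, 143, 4, 16, 39], [331, 212, 10, 7, 22]]
-17 [[293.0, 142.0]]
0 [[298.0, 143.0]]
20 [[304.0, 146.0]]
40 [[310.0, 151.0]]
60 [[313.0, 158.0]]
80 [[315.0, 164.0]]
97 [[315.0, 169.0]]
```

Emit:
carry_out(plan=[[[0,0.008,0],[0,0,0],255],[[0,0.012,0],[0,0,0],255],[[0,0.012,0.002],[0,0,0],255],[[0,0.012,0.004],[0,0,0],255],[[0,0,0],[0,0,0],255]])

```text
time_s: 28.08
tcp_pos: [0.5764, -0.2877, 0.3188]
eef_rot: [-179.8, 0.0, -93.2]
contact_force: [1.0, 0.0, 0.1]
gripper_width: 0.0004
```

```bash
python3 chk.py|head -2
```

```text
tip jig [-0.0193 -0.1244  0.1408] 0.0004 [1.  0.  0.1]
[[298, 149, 11, 11, 22], [331, 212, 10, 6, 22]]
```

Emit:
carry_out(plan=[[[0,0.012,0.006],[0,0,0],255],[[0,0.009,0.008],[0,0,0],255],[[0,0.008,0.009],[0,0,0],255],[[0,0.005,0.009],[0,0,0],255],[[0,0,0],[0,0,0],255]])

```text
time_s: 28.55
tcp_pos: [0.544, -0.2859, 0.2859]
eef_rot: [-179.9, -0.0, -93.2]
contact_force: [1.6, -0.1, 1.6]
gripper_width: 0.0004
```

```bash
python3 chk.py|head -2
```

```text
tip jig [-0.0518 -0.1245  0.1079] 0.0004 [ 1.6 -0.1  1.6]
[[299, 159, 16, 3, 30], [331, 212, 10, 7, 23]]
```

Going well (about 70°). On down through centre.

Emit:
carry_out(plan=[[[0,0.004,0.009],[0,0,0],255],[[0,0.002,0.009],[0,0,0],255],[[0,0.001,0.008],[0,0,0],255],[[0,0,0.006],[0,0,0],255],[[0,0,0],[0,0,0],255],[[0,0,0],[0,0,0],255]])

```text
time_s: 29.1
tcp_pos: [0.5369, -0.2856, 0.2553]
eef_rot: [-179.9, -0.0, -93.2]
contact_force: [-3.3, 2.1, 12.9]
gripper_width: 0.0006
```

```bash
python3 chk.py|head -2
```

```text
tip jig [-0.059  -0.1247  0.0773] 0.0006 [-3.3  2.1 12.9]
[[298, 160, 6, 5, 17], [309, 167, 6, 3, 13], [331, 212, 10, 6, 22]]
```

The lever is against its stop. I'll lift clear and back away.

Emit:
carry_out(plan=[[[0,0,-0.01],[0,0,0],255],[[0,0,-0.03],[0,0,0],255],[[0,0,-0.035],[0,0,0],255],[[0,0,-0.035],[0,0,0],255],[[0,0,-0.035],[0,0,0],255],[[0.035,0,-0.01],[0,0,0],255],[[0.035,0,0],[0,0,0],255],[[0.035,0,0],[0,0,0],255],[[0.035,0,0],[0,0,0],255],[[0.035,0,0],[0,0,0],255],[[0.02,0,0],[0,0,0],255],[[0,0,0],[0,0,0],255]])

```text
time_s: 30.15
tcp_pos: [0.5245, -0.4839, 0.4072]
eef_rot: [179.9, 0.1, -93.4]
contact_force: [0.2, 1.1, -0.3]
gripper_width: 0.0006
```

```bash
python3 chk.py|head -2; python3 - <<'E'
from h import *
a=snap("top","t15");b=snap("side","s15");w=snap("wrist","w15")
W=np.zeros((600,800,3),np.uint8)
W[:400,:400]=cv2.resize(b[125:235,235:345],(400,400));W[:400,400:]=cv2.resize(a[145:235,255:365],(400,400*90//110+73))
W[400:,:]=cv2.resize(a[130:270,60:420],(800,200))
cv2.imwrite("pics/v9.png",W[:,:,::-1])
E
```

```text
tip jig [-0.0609 -0.3231  0.2292] 0.0006 [ 0.2  1.1 -0.3]
[[298, 160, 17, 10, 56], [331, 212, 10, 7, 23]]
```

View pics/v9.png

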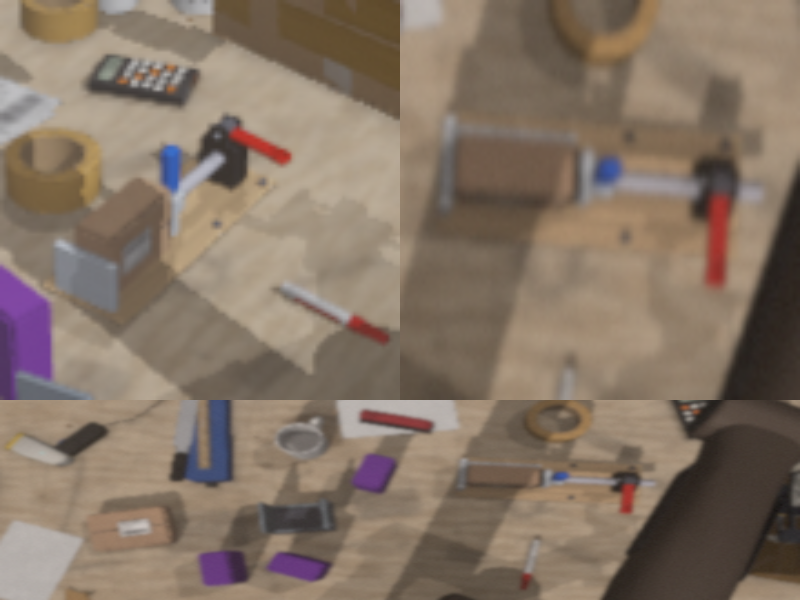

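The final view shows the carton against the fence with its label to the front and the pad against its end. The red lever is folded to the front (side tip pixel about (314,169), predicted (315,169) for closed), and the bystanders are in place.

```bash
python3 - <<'E'
from h import *
for n in("top0","t15"):
    m=cv2.inRange(cv2.cvtColor(cv2.imread(f"pics/{n}.png"),cv2.COLOR_BGR2HSV),(105,110,40),(130,255,255))[170:200,300:335];ys,xs=np.where(m)
    print(n,Ro.from_euler("z",-JY,degrees=True).apply(onz(cal("top"),[(xs.mean()+300,ys.mean()+170)],.11)-J0).round(4))
print(r.close_job(),r.get_state()["time_s"])
E
```

```text
top0 [[-0.0004 -0.0306  0.11  ]]
t15 [[-0.0017 -0.0025  0.11  ]]
the job is handed in; nothing more can be done
the job is handed in; nothing more can be done
```

The carton stands on a long narrow edge in the holder, label to the open front. The stop pad bears on it, the red lever is folded over and closed, and the robot is clear. I handed the job in at about 30 s of the 67 s allowed.

**What I did:**
- **Carton:** I gripped it with the tool tilted and lifted it out of the rack. I turned it onto its edge on the free bench spot, then took it again from straight above and set it in the holder.
- **Rod:** I slid it up by the blue grip until the pad pressed.
- **Lever:** I pushed it over with closed fingers onto its stop (about 13 N there), then let go.

**Last checks:**
- **Position:** the final pictures show the carton against the fence, the pad against its end, and the label to the front.
- **Lever:** its tip is at the pixel predicted for closed, within a pixel.
- **Other things:** I saw no bystander out of place.

**What went wrong or disagreed:**
- **Rack approach:** my first tool tilt would have come down on a purple carton, so I used a steeper one before descending.
- **First rod grip:** I moved before the fingers had closed and they slid off the front of the blue grip, so I gripped it again.
- **Pad pressure:** I could not read this directly. When let go, the rod sprang back a few millimetres to the same spot twice. That suggests the pad pushes with about the rod's 6 N friction, or roughly 4 mm of spring. Grip and pad positions from the camera gave only 1–2 mm of spring, within their 2 mm error.
- **Rod travel:** the last overhead check gave 28 mm of rod travel from its starting place. The wrist camera gave about 30 mm.

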